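# Turn round a quilting station: sort checked walking feet, change the thread spool

## Robot

A 6-joint arm with a two-finger parallel gripper is mounted at the origin on the work surface. World frame = base frame: x ahead of the robot, y to its left, z up, the work surface at z = 0. Lengths are in m, angles in rad, forces in N, time in s.
With the tool pointing down it reaches from about 0.325 to 0.85 m from the base axis. Payload 4.4 kg.
Tool frame: the origin (TCP) lies between the finger pads; the fingertips stand 11 mm ahead of it and the grasp point (between the pads) lies 8 mm behind it; y points along the fingers, x is the direction in which the jaws open and shut, and the axes are right-handed (so a half turn about y gives the same grasp; the last joint's range is limited). The gripper opens to 94 mm and grips with 3 to 60 N. Pads are 16 mm wide; open, the fingers measure 119 mm over their backs; the gripper's body (75 mm by 177 mm) begins 78 mm behind the grasp point.
Start: joints at [1.109, 0.207, 1.542, -0, 1.393, -0.15], TCP at [0.176, 0.547, 0.216] pointing down, gripper open.
Joint ranges: [-2.73, 2.73], [-0.86, 2.22], [0.23, 2.46], [-1.11, 4.25], [0.08, 2.63], [-2.82, 2.82]. Speed limits (rad/s): [2.79, 2.79, 3.14, 3.14, 3.14, 3.14].

## Interface

Orientations are given as a rotation vector (axis times angle).
In Python, from bench import sense, read_camera, close_job gives the robot as it stands.
- The arm moves only by the shell command python3 -m pendant 'ROWS' [FORCE]. ROWS is JSON, a list of rows, each an object with "fingers": the closure, from 0 (fully open) to 1 (shut); "slide": the shift along the tool's x, y, z in cm, a list of three; "roll": the turn about the tool's y in degrees. In form: [{"fingers": fingers, "slide": [tx, ty, tz], "roll": roll}, ...]. A call has 1 to 20 rows; each row is the pose to reach, as a shift and turn from the pose measured when the call began, along the tool's axes at that moment; what a row does not reach only later rows make up. A row lasts 1/10 s, in which the tool goes at most 50 mm and 8.59 degrees, less where a joint would pass 70% of its speed; a pose out of reach is approached as far as the arm can. A call with a gripper value outside its range is refused whole. The fingers move at their own pace and stop on an object; FORCE is the grip in N (left out, the last holds). Time passes only in rows, so rows that repeat a pose let the fingers close. It gives the time, the measured TCP pose, the force and the opening at its end, in the units of the state.
- sense(): the state, without advancing time (a new reading comes with each control period).
- read_camera(name): name is "side" or "top"; returns a dict with "image" (480x640x3 uint8, red, green, blue), "depth" (480x640 float32, m along the optical axis (not along the pixel's ray), 0 where there is no reading), "K" (3x3 intrinsics, pixels), "rvec" (rotation vector, rad) and "tvec" (3), from world to camera coordinates, as OpenCV has them. Camera axes: x right, y down, z forward; pixel columns grow to the right and rows downward; lengths in m; the calibration is good to about 2 mm. A picture is of the moment at which its call begins.
- close_job(): hands the job in, once; it reports no verdict.
The state is a dict: "time": time; "qpos": joint angles; "joint_vel": joint speeds; "joint_torque": joint torques, N m; "eef_pos": TCP position; "orientation": TCP orientation; "force": force on the tool from outside, world axes, zero at the start; "torque": the same for the moment, N m; "width": finger opening in m.
Only numpy, scipy, OpenCV 4.12 (cv2) and the standard library are available. Lean on these libraries where they do the work, as an engineer would, in place of code of your own. Each camera call takes 0.05 s, during which the arm holds its last target. There are 200 camera calls.

## Task

Get the quilting station ready for the next class: stand every walking foot with a round green sticker flat in a nest of the tray with the round green label, and every one with a square red sticker flat in a nest of the tray with the square red label, one to a nest. On the thread stand, take off the bare core and push it through the flap of the waste bin so that the flap shuts behind it, and only then put the full spool on the freed spindle, right down on its seat. Leave the spool in use and everything else lying about where they are.

Things in the scene. Friction and masses are not known exactly. Their poses are not given: they have to be found in the camera images.
- foot_a: Walking-foot attachment: steel sole 48 (x) x 32 (y) x 5 mm; on it a white housing 32 (x) x 26 (y) mm with a flat top 30 mm above the underside; at the -x end a steel clamp 8 x 14 mm rising to 42 mm. 85 g. On top it has a round GREEN sticker, 22 mm: it passed its check. Stands on the mat among the others; may be absent. Origin: centre of the underside; x along the sole, z up.
- foot_b: Walking-foot attachment: steel sole 48 (x) x 32 (y) x 5 mm; on it a white housing 32 (x) x 26 (y) mm with a flat top 30 mm above the underside; at the -x end a steel clamp 8 x 14 mm rising to 42 mm. 85 g. On top it has a round GREEN sticker, 22 mm: it passed its check. Stands on the mat among the others; may be absent. Origin: centre of the underside; x along the sole, z up.
- foot_c: Walking-foot attachment: steel sole 48 (x) x 32 (y) x 5 mm; on it a white housing 32 (x) x 26 (y) mm with a flat top 30 mm above the underside; at the -x end a steel clamp 8 x 14 mm rising to 42 mm. 85 g. On top it has a round GREEN sticker, 22 mm: it passed its check. Stands on the mat among the others; may be absent. Origin: centre of the underside; x along the sole, z up.
- foot_d: Walking-foot attachment: steel sole 48 (x) x 32 (y) x 5 mm; on it a white housing 32 (x) x 26 (y) mm with a flat top 30 mm above the underside; at the -x end a steel clamp 8 x 14 mm rising to 42 mm. 85 g. On top it has a square RED sticker, 20 mm: it failed its check. Stands on the mat among the others; may be absent. Origin: centre of the underside; x along the sole, z up.
- foot_e: Walking-foot attachment: steel sole 48 (x) x 32 (y) x 5 mm; on it a white housing 32 (x) x 26 (y) mm with a flat top 30 mm above the underside; at the -x end a steel clamp 8 x 14 mm rising to 42 mm. 85 g. On top it has a square RED sticker, 20 mm: it failed its check. Stands on the mat among the others; may be absent. Origin: centre of the underside; x along the sole, z up.
- foot_f: Walking-foot attachment: steel sole 48 (x) x 32 (y) x 5 mm; on it a white housing 32 (x) x 26 (y) mm with a flat top 30 mm above the underside; at the -x end a steel clamp 8 x 14 mm rising to 42 mm. 85 g. On top it has a square RED sticker, 20 mm: it failed its check. Stands on the mat among the others; may be absent. Origin: centre of the underside; x along the sole, z up.
- pass_nest0 (a point): Middle of the floor of the nest at the -y end of the pass tray, 61 mm from the middle nest; axes as the tray's. Nests are 40 (x) x 56 (y) mm and 8 mm deep, walls 5 mm thick, so a foot lies with its length along the tray's y, with 4 mm of play all round.
- pass_nest1 (a point): Middle of the floor (4 mm above the table) of the middle nest of the pass tray; axes as the tray's. The tray is fixed, of plywood, 50 (x) x 188 (y) x 12 mm, with three open nests in a row along y. A tab on the middle of its -x side carries a round GREEN label, 26 mm: for feet that passed.
- pass_nest2 (a point): Middle of the floor of the nest at the +y end of the pass tray, 61 mm from the middle nest; otherwise as nest 0.
- repair_nest0 (a point): Middle of the floor of the nest at the -y end of the repair tray, 61 mm from the middle nest; axes as the tray's. Nests are 40 (x) x 56 (y) mm and 8 mm deep, walls 5 mm thick, so a foot lies with its length along the tray's y, with 4 mm of play all round.
- repair_nest1 (a point): Middle of the floor (4 mm above the table) of the middle nest of the repair tray; axes as the tray's. The tray is fixed, of plywood, 50 (x) x 188 (y) x 12 mm, with three open nests in a row along y. A tab on the middle of its -x side carries a square RED label, 23 mm: for feet that go to repair.
- repair_nest2 (a point): Middle of the floor of the nest at the +y end of the repair tray, 61 mm from the middle nest; otherwise as nest 0.
- spindle0 (a point): On the axis of the -y spindle of the twin thread stand, on its seat (dark disc 52 mm across, 22 mm above the table); axes as the stand's. The steel spindle is 8 mm thick and rises 78 mm above the seat, with a round tip. One spindle carries the bare core, the other the spool in use.
- spindle1 (a point): The same for the +y spindle, 90 mm from the other. The stand is fixed: grey base 100 (x) x 190 (y) x 18 mm; midway between the spindles and 38 mm to +x stands a short mast, top 92 mm above the table.
- core: Bare white plastic thread core, used up: a tube 24 mm across and 66 mm high with a 16 mm bore and a foot flange 46 mm across, 4 mm thick; 40 g. It sits on one of the spindles. Origin: centre of the flange's underside; z along the tube.
- spool: Full spool of grey-green thread: 46 mm across, 66 mm high, 16 mm bore right through; 120 g. It stands upright on the mat among the feet. Origin: centre of its underside; z along the bore.
- running_spool: Part-used spool in use on the other spindle: thread 38 mm across on a foot flange 47 mm across, 66 mm high. It stays. Origin: centre of its underside.
- bin_mouth (a point): Centre of the opening in the waste bin's lid, level with the top of the lid (150 mm above the table); axes as the bin's. The bin is fixed, of metal, 140 x 140 mm and 150 mm high, with a black lid; the opening is 100 (x) x 100 (y) mm, filled by a sprung metal push flap.
- bin_flap (a joint): Smooth metal flap, hinged on the opening's +x edge: 0 = shut, level with the lid; it swings down into the bin to 1.45 rad. A light spring shuts it (net 0.007 N m when shut, 0.034 wide open). The core, pushed in upright at the middle until its foot is about 65 mm below the lid, opens it about 1.2 rad, drops in when let go, and the flap swings shut once the gripper is out.
- pin_tin: Round steel pin tin, 56 mm across, 20 mm high, lying among the feet. It stays. Origin: centre of the underside.
- thimble: Brass thimble, 21 mm across, 25 mm high, standing among the feet. It stays. Origin: centre of the underside.
- rotary_cutter: Rotary cutter with a yellow handle, about 135 x 45 x 24 mm, lying beyond the feet. It stays.
- snips: Small brass scissors, about 110 x 44 x 4 mm, lying at the far right. They stay.
- tape_case: Round grey tape-measure case, 52 mm across, 16 mm high, at the far left. It stays.
Not all that is in view belongs to the job. What is shaped like the spool but purple is not meant.

How it is judged:
On the way, in this order (a step that is already met when the one before it is completed fails the run):
1. the bare core is inside the waste bin and the flap has shut (x of core in the frame of bin_mouth between -0.066 and 0.066 m and y of core in the frame of bin_mouth between -0.066 and 0.066 m and z of core in the frame of bin_mouth between -0.155 and -0.04 m and value of joint bin_flap below 0.08 rad), for 0.2 s.
2. the full spool is down on the seat of the freed spindle (((horizontal distance between spool and spindle0 below 0.008 m and z of spool in the frame of spindle0 between -0.004 and 0.004 m and angle between spool's own z axis and vertical below 0.12 rad) or (horizontal distance between spool and spindle1 below 0.008 m and z of spool in the frame of spindle1 between -0.004 and 0.004 m and angle between spool's own z axis and vertical below 0.12 rad))), for 0.2 s.
At the end, for the whole second after the job is handed in: Each foot is in a nest of the tray with its mark (4 mm off the floor, 8 mm off centre, 0.12 rad tilt at most); the core is in the bin, the flap shut (under 0.08 rad); the full spool is on a spindle seat (within 4 mm in height, 8 mm of the axis, 0.12 rad); all at rest (all of step 1 and ((horizontal distance between foot_a and pass_nest0 below 0.008 m and z of foot_a in the frame of pass_nest0 between -0.004 and 0.004 m and angle between foot_a's own z axis and vertical below 0.12 rad) or (horizontal distance between foot_a and pass_nest1 below 0.008 m and z of foot_a in the frame of pass_nest1 between -0.004 and 0.004 m and angle between foot_a's own z axis and vertical below 0.12 rad) or (horizontal distance between foot_a and pass_nest2 below 0.008 m and z of foot_a in the frame of pass_nest2 between -0.004 and 0.004 m and angle between foot_a's own z axis and vertical below 0.12 rad)) and ((horizontal distance between foot_b and pass_nest0 below 0.008 m and z of foot_b in the frame of pass_nest0 between -0.004 and 0.004 m and angle between foot_b's own z axis and vertical below 0.12 rad) or (horizontal distance between foot_b and pass_nest1 below 0.008 m and z of foot_b in the frame of pass_nest1 between -0.004 and 0.004 m and angle between foot_b's own z axis and vertical below 0.12 rad) or (horizontal distance between foot_b and pass_nest2 below 0.008 m and z of foot_b in the frame of pass_nest2 between -0.004 and 0.004 m and angle between foot_b's own z axis and vertical below 0.12 rad)) and ((horizontal distance between foot_c and pass_nest0 below 0.008 m and z of foot_c in the frame of pass_nest0 between -0.004 and 0.004 m and angle between foot_c's own z axis and vertical below 0.12 rad) or (horizontal distance between foot_c and pass_nest1 below 0.008 m and z of foot_c in the frame of pass_nest1 between -0.004 and 0.004 m and angle between foot_c's own z axis and vertical below 0.12 rad) or (horizontal distance between foot_c and pass_nest2 below 0.008 m and z of foot_c in the frame of pass_nest2 between -0.004 and 0.004 m and angle between foot_c's own z axis and vertical below 0.12 rad)) and ((horizontal distance between foot_d and repair_nest0 below 0.008 m and z of foot_d in the frame of repair_nest0 between -0.004 and 0.004 m and angle between foot_d's own z axis and vertical below 0.12 rad) or (horizontal distance between foot_d and repair_nest1 below 0.008 m and z of foot_d in the frame of repair_nest1 between -0.004 and 0.004 m and angle between foot_d's own z axis and vertical below 0.12 rad) or (horizontal distance between foot_d and repair_nest2 below 0.008 m and z of foot_d in the frame of repair_nest2 between -0.004 and 0.004 m and angle between foot_d's own z axis and vertical below 0.12 rad)) and ((horizontal distance between foot_e and repair_nest0 below 0.008 m and z of foot_e in the frame of repair_nest0 between -0.004 and 0.004 m and angle between foot_e's own z axis and vertical below 0.12 rad) or (horizontal distance between foot_e and repair_nest1 below 0.008 m and z of foot_e in the frame of repair_nest1 between -0.004 and 0.004 m and angle between foot_e's own z axis and vertical below 0.12 rad) or (horizontal distance between foot_e and repair_nest2 below 0.008 m and z of foot_e in the frame of repair_nest2 between -0.004 and 0.004 m and angle between foot_e's own z axis and vertical below 0.12 rad)) and ((horizontal distance between foot_f and repair_nest0 below 0.008 m and z of foot_f in the frame of repair_nest0 between -0.004 and 0.004 m and angle between foot_f's own z axis and vertical below 0.12 rad) or (horizontal distance between foot_f and repair_nest1 below 0.008 m and z of foot_f in the frame of repair_nest1 between -0.004 and 0.004 m and angle between foot_f's own z axis and vertical below 0.12 rad) or (horizontal distance between foot_f and repair_nest2 below 0.008 m and z of foot_f in the frame of repair_nest2 between -0.004 and 0.004 m and angle between foot_f's own z axis and vertical below 0.12 rad)) and ((horizontal distance between spool and spindle0 below 0.008 m and z of spool in the frame of spindle0 between -0.004 and 0.004 m and angle between spool's own z axis and vertical below 0.12 rad) or (horizontal distance between spool and spindle1 below 0.008 m and z of spool in the frame of spindle1 between -0.004 and 0.004 m and angle between spool's own z axis and vertical below 0.12 rad)) and linear speed of each of foot_a, foot_b, foot_c, foot_d, foot_e, foot_f, spool, core below 0.02 m/s); the robot touches nothing.
It fails at once if the spool in use is disturbed (moved more than 30 mm) (distance of running_spool from where it was at the start of the episode above 0.03 m).
It fails at once if something else lying about is moved more than 50 mm (distance of any of pin_tin, thimble, rotary_cutter, snips, tape_case from where it was at the start of the episode above 0.05 m).
Of foot_a, foot_b, foot_c only 2 to 3 are there at a start; the rules pass over those that are not, and their reading is None.
Of foot_d, foot_e, foot_f only 2 to 3 are there at a start; the rules pass over those that are not, and their reading is None.
At some moment in a run one of foot_a, foot_b, foot_c, foot_d, foot_e, foot_f, spool may be knocked a few centimetres aside while the robot is not near it.
It also fails if it takes over 192 s, if anything falls off the work surface, if the arm or the gripper's body presses on something with over 40 N, if the wrist force passes 120 N, or if a joint passes its speed limit or range.

## Working session

There is one attempt and no reset: what is moved stays moved. The work goes in short steps, Python scripts to look and compute and a shell command to move; the robot and the scene stay as the last step left them, time stands still between calls to the robot, and variables do not carry over. Pictures are saved under pics/ and viewed, about 12 in all and at most 16, crops included, and the job is handed in when it is done.

```bash
mkdir -p pics && ls
python3 - <<'E'
from bench import *
import cv2,numpy as np
s=sense();print({k:np.round(v,3).tolist() for k,v in s.items()})
for n in("top","side"):
    c=read_camera(n);cv2.imwrite(f"pics/{n}0.png",c["image"][:,:,::-1]);np.savez(f"{n}0.npz",**c)
    R=cv2.Rodrigues(c["rvec"])[0];print(n,c["K"].tolist(),(-R.T@c["tvec"]).tolist(),R.round(3).tolist())
E
```

```text
pics
{'time': 0.0, 'qpos': [1.11, 0.207, 1.543, -0.0, 1.393, -0.151], 'joint_vel': [-0.0, -0.0, 0.003, 0.001, -0.001, 0.001], 'joint_torque': [0.001, -37.087, -28.142, 0.07, 0.036, -0.0], 'eef_pos': [0.176, 0.547, 0.215], 'orientation': [-1.341, -0.976, 0.979], 'force': [-0.315, -0.785, 0.796], 'torque': [-0.003, 0.036, 0.052], 'width': 0.094}
top [[523.3142842442081, 0.0, 319.0556573854379], [0.0, 523.3142842442081, 237.7643589416607], [0.0, 0.0, 1.0]] [0.5236839973068773, -0.010439866128561796, 1.2884178994316517] [[-0.029, -0.999, -0.024], [-0.998, 0.03, -0.047], [0.047, 0.022, -0.999]]
side [[551.2222028157478, 0.0, 320.216954586184], [0.0, 551.2222028157478, 225.7377814411226], [0.0, 0.0, 1.0]] [0.45528543705087693, -0.7188681726836347, 0.8681520506622807] [[0.987, -0.163, -0.002], [-0.115, -0.693, -0.712], [0.115, 0.703, -0.702]]
```

View pics/top0.png

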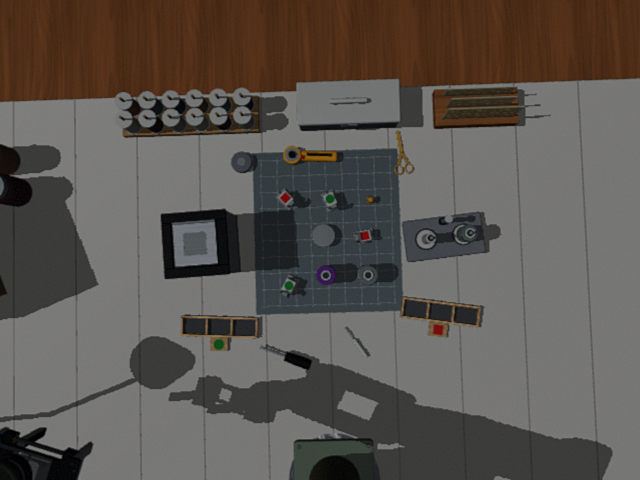

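View pics/side0.png

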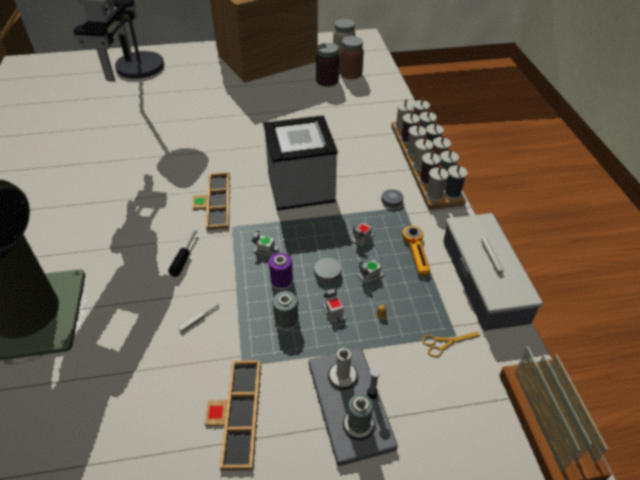

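Top view: feet with stickers sit at red (286,198), green (330,199), red (365,236) and green (289,286). The grey-green spool is at (368,273) and the purple decoy at (325,273). The pale core is on the left spindle (427,238), which is the +y one, and the spool in use is at (465,232). The pass tray is at (220,326), the repair tray at (440,312) and the bin at (196,243). Next I'll measure.

```bash
cat > h.py <<'E'
import numpy as np,cv2
from bench import sense,read_camera
from scipy.spatial.transform import Rotation as Ro
def cloud(c):
    v,u=np.mgrid[:480,:640];d=c["depth"]
    P=np.stack([(u-c["K"][0,2])/c["K"][0,0]*d,(v-c["K"][1,2])/c["K"][1,1]*d,d],-1)
    R=cv2.Rodrigues(c["rvec"])[0]
    W=(P-np.ravel(c["tvec"]))@R; W[d==0]=np.nan; return W
def ray(c,u,v,z):
    R=cv2.Rodrigues(c["rvec"])[0];o=-R.T@np.ravel(c["tvec"])
    r=R.T@np.array([(u-c["K"][0,2])/c["K"][0,0],(v-c["K"][1,2])/c["K"][1,1],1]); return o+r*(z-o[2])/r[2]
def blobs(c,col,amin=15):
    im=cv2.cvtColor(c["image"],cv2.COLOR_RGB2HSV);h,s,v=[im[...,i].astype(int) for i in range(3)]
    m={"red":((h<8)|(h>172))&(s>150)&(v>90),"green":(h>45)&(h<80)&(s>120)&(v>60)}[col].astype(np.uint8)
    n,l,st,ce=cv2.connectedComponentsWithStats(m)
    return [(ce[i],st[i,4]) for i in range(1,n) if st[i,4]>=amin]
def plan(x,y,z,jaw=None):
    """slide (cm) and roll (deg) to TCP x,y,z with jaw axis at world angle jaw (deg, mod 180)"""
    s=sense();R=Ro.from_rotvec(s["orientation"]).as_matrix()
    sl=R.T@(np.array([x,y,z])-s["eef_pos"])*100
    a=np.degrees(np.arctan2(R[1,0],R[0,0])); r=0
    if jaw is not None:
        r=-(((jaw-a)+90)%180-90)*1.0
    print("slide",sl.round(2).tolist(),"roll",round(r,1),"(alt",round(r-np.sign(r or 1)*180,1),") jaw now",round(a,1),"up1cm",(R.T@[0,0,1]).round(3).tolist(),"q6",round(s["qpos"][5],2))
E
python3 - <<'E'
from h import *
s=sense();print(Ro.from_rotvec(s["orientation"]).as_matrix().round(3).tolist())
t=dict(np.load("top0.npz"));d=dict(np.load("side0.npz"));W=cloud(t);S=cloud(d)
for n,c in(("top",t),("side",d)):
  for col in("red","green"):
    for ce,a in blobs(c,col):
        z=.030 if (n=="top" or 1) else 0
        p=ray(c,*ce,z); print(n,col,ce.round(1).tolist(),a,"ray30",p.round(4).tolist(),"depth z",cloud(c)[int(round(ce[1])),int(round(ce[0]))].round(4).tolist())
# foot orientation from top height + side clamp
for ce,a in blobs(t,"red")+blobs(t,"green"):
    p=ray(t,*ce,.03)
    if not(p[0]>.38):continue
    for n,w in(("top",W),("side",S)):
        m=(np.hypot(w[...,0]-p[0],w[...,1]-p[1])<.033)
        hi=w[m&(w[...,2]>.035)&(w[...,2]<.055)];lo=w[m&(w[...,2]>.003)&(w[...,2]<.034)]
        print(p[:2].round(3),n,len(hi),hi.mean(0).round(4) if len(hi) else None,len(lo),"ang clamp",np.degrees(np.arctan2(*(hi.mean(0)-p)[1::-1])).round(1) if len(hi) else None)
for nm,(u,v),r,z0 in(("core",(427,238),.02,.06),("run",(465,232),.025,.06),("spool",(368,273),.03,.05),("purple",(325,273),.03,.05),("tin",(323,235),.03,.012)):
    p=ray(t,u,v,z0)
    for n,w in(("top",W),("side",S)):
        m=(np.hypot(w[...,0]-p[0],w[...,1]-p[1])<r+.02)&(w[...,2]>z0);q=w[m]
        print(nm,n,len(q),q.min(0).round(3),q.max(0).round(3)) if len(q) else 0
top=cv2.cvtColor(t["image"],cv2.COLOR_RGB2BGR)
a=cv2.resize(top[180:300,250:410],None,fx=4,fy=4,interpolation=cv2.INTER_CUBIC)
cv2.imwrite("pics/c1.png",cv2.convertScaleAbs(a,alpha=1.6))
b=cv2.resize(top[200:350,150:500],(800,343),interpolation=cv2.INTER_CUBIC);cv2.imwrite("pics/c2.png",cv2.convertScaleAbs(b,alpha=1.8))
E
```

```text
[[0.306, -0.001, -0.952], [0.952, -0.002, 0.306], [-0.002, -1.0, 0.0]]
top red [285.0, 197.5] 50 ray30 [0.6834, 0.0972, 0.03] depth z [0.682, 0.0971, 0.0317]
top red [365.1, 235.4] 43 ray30 [0.5856, -0.0932, 0.03] depth z [0.5866, -0.0929, 0.0305]
top red [437.8, 329.2] 92 ray30 [0.3574, -0.2581, 0.03] depth z [0.3553, -0.2624, 0.0104]
top green [329.6, 198.5] 53 ray30 [0.6776, -0.0105, 0.03] depth z [0.6782, -0.0116, 0.0335]
top green [288.4, 285.5] 53 ray30 [0.471, 0.0945, 0.03] depth z [0.4722, 0.0954, 0.0319]
top green [218.4, 344.0] 82 ray30 [0.3359, 0.2664, 0.03] depth z [0.3327, 0.2722, 0.0076]
side red [363.6, 227.9] 44 ray30 [0.6835, 0.0982, 0.03] depth z [0.684, 0.0966, 0.0311]
side red [334.3, 302.9] 66 ray30 [0.5847, -0.09, 0.03] depth z [0.5839, -0.0913, 0.0316]
side red [215.3, 411.7] 183 ray30 [0.3556, -0.274, 0.03] depth z [0.3527, -0.2631, 0.0086]
side green [199.2, 200.6] 49 ray30 [0.3344, 0.2456, 0.03] depth z [0.3306, 0.2704, 0.0072]
side green [264.8, 240.4] 35 ray30 [0.4698, 0.0959, 0.03] depth z [0.4704, 0.0992, 0.0276]
side green [371.5, 265.3] 45 ray30 [0.675
[... 475 characters left out ...]
] top 42 [0.4554 0.1009 0.0411] 269 ang clamp 157.8
[0.471 0.095] side 54 [0.4526 0.1039 0.0408] 373 ang clamp 153.0
core top 98 [ 0.563 -0.251  0.062] [ 0.584 -0.227  0.104]
core side 271 [ 0.561 -0.251  0.06 ] [ 0.584 -0.226  0.101]
run top 245 [ 0.564 -0.347  0.06 ] [ 0.6   -0.31   0.104]
run side 608 [ 0.562 -0.346  0.06 ] [ 0.599 -0.309  0.101]
spool top 271 [ 0.47  -0.116  0.05 ] [ 0.515 -0.072  0.072]
spool side 465 [ 0.469 -0.116  0.05 ] [ 0.514 -0.07   0.068]
purple top 271 [ 0.473 -0.018  0.053] [0.518 0.025 0.069]
purple side 400 [ 0.471 -0.019  0.05 ] [0.517 0.028 0.07 ]
tin top 406 [ 0.563 -0.019  0.013] [0.617 0.033 0.028]
tin side 499 [ 0.561 -0.021  0.012] [0.616 0.036 0.024]
```

View pics/c1.png

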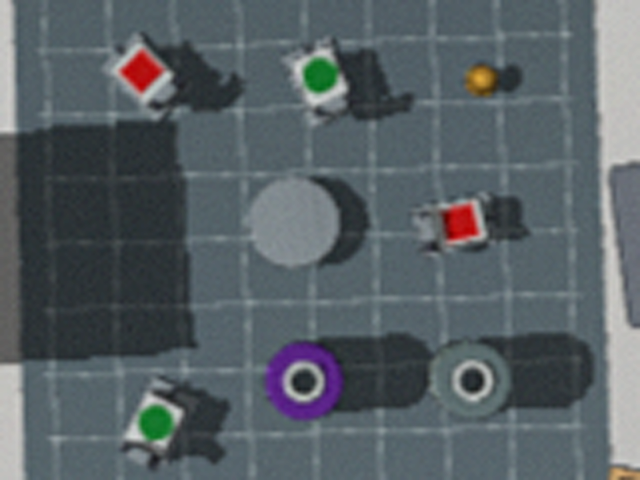

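View pics/c2.png

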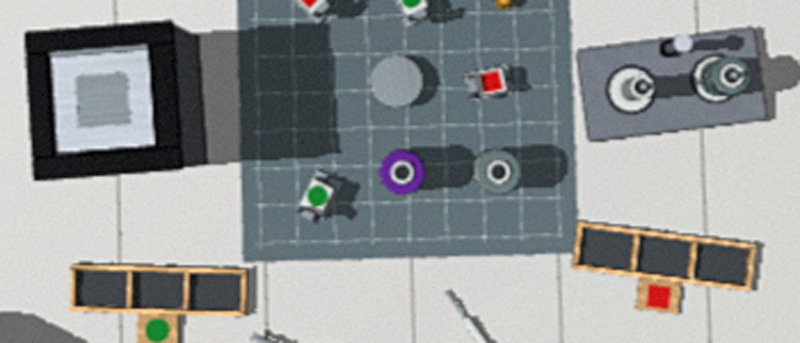

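Crop 1 confirms the feet: red at (140,70) and (463,223), green at (320,75) and (155,422). The grey-green spool is at (470,378) and the purple decoy at (303,378). Crop 2 shows the bare white core on the left spindle, the bin opening and both trays. Next I need the fixtures.

Run:
```python
from h import *
t=dict(np.load("top0.npz"));d=dict(np.load("side0.npz"));W=cloud(t);S=cloud(d)
img=cv2.cvtColor(t["image"],cv2.COLOR_RGB2HSV).astype(int)
for nm,lab in(("pass",(218,344)),("repair",(438,329))):
    m=np.zeros((480,640),np.uint8);u,v=lab
    h,s,vv=[img[...,i] for i in range(3)]
    sl=(slice(v-60,v+30),slice(u-65,u+65))
    m[sl]=((h>8)&(h<25)&(s>90)&(vv>60))[sl]
    m=cv2.morphologyEx(m,cv2.MORPH_CLOSE,np.ones((3,3)))
    n,l,st,ce=cv2.connectedComponentsWithStats(m);cs,hi=cv2.findContours(m,cv2.RETR_CCOMP,cv2.CHAIN_APPROX_NONE)
    for i,c in enumerate(cs):
        if hi[0][i][3]>=0 and cv2.contourArea(c)>100:
            cc=cv2.minAreaRect(c);p=[ray(t,*q,.012)[:2] for q in cv2.boxPoints(cc)];p=np.array(p)
            e=p[1]-p[0];f=p[2]-p[1];L=e if np.hypot(*e)>np.hypot(*f) else f
            M=cv2.moments(c); print(nm,"nest px",np.round(cc[0],1),"xy",p.mean(0).round(4),"mom",ray(t,M["m10"]/M["m00"],M["m01"]/M["m00"],.008)[:2].round(4),"long",np.hypot(*e).round(3),np.hypot(*f).round(3),"ang",np.degrees(np.arctan2(L[1],L[0])).round(1))
    for n_,w,c in(("top",W,t),("side",S,d)):
        p0=ray(t,u,v,.01)
        q=w[(np.abs(w[...,0]-p0[0])<.13)&(np.abs(w[...,1]-p0[1])<.13)&(w[...,2]>.0085)&(w[...,2]<.02)]
        r=cv2.minAreaRect((q[:,:2]*1000).astype(np.float32));print(n_,len(q),r)
# bin
for n_,w,c in(("top",W,t),("side",S,d)):
    g=c["image"].astype(int).max(2)
    reg=(np.abs(w[...,0]-.58)<.12)&(np.abs(w[...,1]-.29)<.12)&(np.abs(w[...,2]-.15)<.015)
    print("bin",n_,cv2.minAreaRect((w[reg][:,:2]*1000).astype(np.float32)),w[reg][:,2].mean(),"flap",cv2.minAreaRect((w[reg&(g>95)][:,:2]*1000).astype(np.float32)))
    q=w[(np.abs(w[...,0]-.57)<.08)&(w[...,1]<-.18)&(w[...,1]>-.4)&(w[...,2]>.091)]
    for a in(0,1):
        k=q[(q[:,1]<-.28)==a];print("spindle",n_,len(k),np.median(k,0).round(4),k.max(0).round(3))
    q=w[(np.abs(w[...,0]-.57)<.1)&(w[...,1]<-.16)&(w[...,1]>-.45)&(w[...,2]>.013)&(w[...,2]<.03)]
    print("base",cv2.minAreaRect((q[:,:2]*1000).astype(np.float32)))
    for nm,x,y in(("core",.573,-.239),("spool",.492,-.094),("run",.58,-.328)):
        k=w[(np.hypot(w[...,0]-x,w[...,1]-y)<.03)&(np.abs(w[...,2]-(.066 if nm=="spool" else .088))<.006)]
        (cx,cy),r=cv2.minEnclosingCircle((k[:,:2]*1000).astype(np.float32));print(nm,n_,len(k),round(cx,1),round(cy,1),round(r,1),k.mean(0).round(4))
```

```text
pass nest px [243.5 327.5] xy [0.3715 0.2081] mom [0.3711 0.2087] long 0.041 0.061 ang -91.5
pass nest px [219.  326.5] xy [0.3755 0.2679] mom [0.3753 0.2694] long 0.059 0.041 ang -91.5
pass nest px [194. 326.] xy [0.3783 0.3291] mom [0.3789 0.3303] long 0.059 0.044 ang -91.5
top 615 ((318.0087890625, 274.1417236328125), (195.65850830078125, 261.7555847167969), 7.496067047119141)
side 492 ((357.7181701660156, 253.5865936279297), (226.573486328125, 82.49234008789062), 86.685546875)
repair nest px [437.9 329.3] xy [ 0.3548 -0.2617] mom [ 0.3544 -0.2625] long 0.028 0.028 ang -11.7
repair nest px [465.3 315. ] xy [ 0.3874 -0.3287] mom [ 0.3871 -0.3298] long 0.044 0.059 ang -98.7
repair nest px [440.  311.7] xy [ 0.3967 -0.2684] mom [ 0.3965 -0.2693] long 0.044 0.059 ang -98.7
repair nest px [414.7 308.6] xy [ 0.4059 -0.2081] mom [ 0.4056 -0.2087] long 0.044 0.059 ang -98.7
top 699 ((367.404541015625, -259.6141662597656), (251.16683959960938, 245.74679565429688), 79.51910400390625)
side 1077 ((379.96014404296875, -264.83428955078125), (190.50540161132812, 82.843505859375), 81.213424682617
[... 584 characters left out ...]
n top 167 582.8 -328.6 18.6 [ 0.5826 -0.3283  0.0861]
bin side ((573.018310546875, 288.1644287109375), (144.28147888183594, 150.38031005859375), 2.6156060695648193) 0.14844337333261926 flap ((579.9940185546875, 290.4032287597656), (129.9475555419922, 146.25204467773438), 2.3064630031585693)
spindle side 63 [ 0.6081 -0.2722  0.093 ] [ 0.623 -0.234  0.101]
spindle side 55 [ 0.5837 -0.3248  0.0936] [ 0.622 -0.28   0.101]
base ((576.799560546875, -282.4067077636719), (100.45391845703125, 191.2738037109375), 5.657864570617676)
core side 129 572.6 -237.6 12.5 [ 0.572  -0.2397  0.0869]
spool side 340 491.7 -93.5 23.9 [ 0.4917 -0.0945  0.0627]
run side 360 580.9 -328.0 19.5 [ 0.5808 -0.3288  0.0851]
```

```bash
python3 -c "
from h import *
plan(.5733,-.2385,.20,94)"
```

```text
slide [-62.6, 1.65, -61.89] roll -21.8 (alt 158.2 ) jaw now 72.2 up1cm [-0.002, -1.0, 0.0] q6 -0.15
```

```bash
R='{"fingers":0.36,"slide":[-62.6,1.65,-61.89],"roll":-21.8}' ; python3 -m pendant '[{"fingers":0.36,"slide":[-62.6,1.65,-61.89],"roll":-21.8},{"fingers":0.36,"slide":[-62.6,1.65,-61.89],"roll":-21.8},{"fingers":0.36,"slide":[-62.6,1.65,-61.89],"roll":-21.8},{"fingers":0.36,"slide":[-62.6,1.65,-61.89],"roll":-21.8},{"fingers":0.36,"slide":[-62.6,1.65,-61.89],"roll":-21.8},{"fingers":0.36,"slide":[-62.6,1.65,-61.89],"roll":-21.8},{"fingers":0.36,"slide":[-62.6,1.65,-61.89],"roll":-21.8},{"fingers":0.36,"slide":[-62.6,1.65,-61.89],"roll":-21.8},{"fingers":0.36,"slide":[-62.6,1.65,-61.89],"roll":-21.8},{"fingers":0.36,"slide":[-62.6,1.65,-61.89],"roll":-21.8},{"fingers":0.36,"slide":[-62.6,1.65,-61.89],"roll":-21.8},{"fingers":0.36,"slide":[-62.6,1.65,-61.89],"roll":-21.8},{"fingers":0.36,"slide":[-62.6,1.65,-61.89],"roll":-21.8},{"fingers":0.36,"slide":[-62.6,1.65,-61.89],"roll":-21.8},{"fingers":0.36,"slide":[-62.6,1.65,-61.89],"roll":-21.8},{"fingers":0.36,"slide":[-62.6,1.65,-61.89],"roll":-21.8},{"fingers":0.36,"slide":[-62.6,1.65,-61.89],"roll":-21.8},{"fingers":0.36,"slide":[-62.6,1.65,-61.89],"roll":-21.8},{"fingers":0.36,"slide":[-62.6,1.65,-61.89],"roll":-21.8},{"fingers":0.36,"slide":[-62.6,1.65,-61.89],"roll":-21.8}]' 20; python3 -c "
from h import *
plan(.5733,-.2385,.07,94)"
```

```text
time: 2.1
eef_pos: [0.5727, -0.2386, 0.1988]
orientation: [-1.174, -1.257, 1.261]
force: [0.2, 0.2, -0.6]
width: 0.0602
slide [0.0, 12.88, -0.1] roll -0.1 (alt 179.9 ) jaw now 93.9 up1cm [0.0, -1.0, 0.003] q6 -2.17
```

```bash
python3 -m pendant '[{"fingers":0.36,"slide":[0,5,-0.1],"roll":0},{"fingers":0.36,"slide":[0,9,-0.1],"roll":0},{"fingers":0.36,"slide":[0,12.9,-0.1],"roll":0},{"fingers":0.36,"slide":[0,12.9,-0.1],"roll":0},{"fingers":0.36,"slide":[0,12.9,-0.1],"roll":0},{"fingers":1,"slide":[0,12.9,-0.1],"roll":0},{"fingers":1,"slide":[0,12.9,-0.1],"roll":0},{"fingers":1,"slide":[0,12.9,-0.1],"roll":0},{"fingers":1,"slide":[0,12.9,-0.1],"roll":0},{"fingers":1,"slide":[0,12.9,-0.1],"roll":0}]' 20 && python3 -m pendant '[{"fingers":1,"slide":[0,-2,0],"roll":0},{"fingers":1,"slide":[0,-5,0],"roll":0},{"fingers":1,"slide":[0,-9,0],"roll":0},{"fingers":1,"slide":[0,-13,0],"roll":0},{"fingers":1,"slide":[0,-17,0],"roll":0},{"fingers":1,"slide":[0,-17,0],"roll":0}]'
python3 - <<'E'
from h import *
plan(.5735,.2877,.24,92.6)
c=read_camera("side");cv2.imwrite("pics/s1.png",cv2.convertScaleAbs(cv2.resize(c["image"][200:480,200:480,::-1],None,fx=2,fy=2),alpha=1.4))
E
```

```text
time: 3.1
eef_pos: [0.5737, -0.2387, 0.0705]
orientation: [-1.175, -1.258, 1.261]
force: [-0.4, 0.3, 0.6]
width: 0.0234
time: 3.7
eef_pos: [0.5776, -0.2408, 0.2486]
orientation: [-1.19, -1.263, 1.261]
force: [0.9, -0.5, -0.2]
width: 0.0228
slide [52.76, 0.45, -3.19] roll 1.3 (alt -178.7 ) jaw now 93.9 up1cm [-0.008, -1.0, -0.01] q6 -2.17
```

View pics/s1.png

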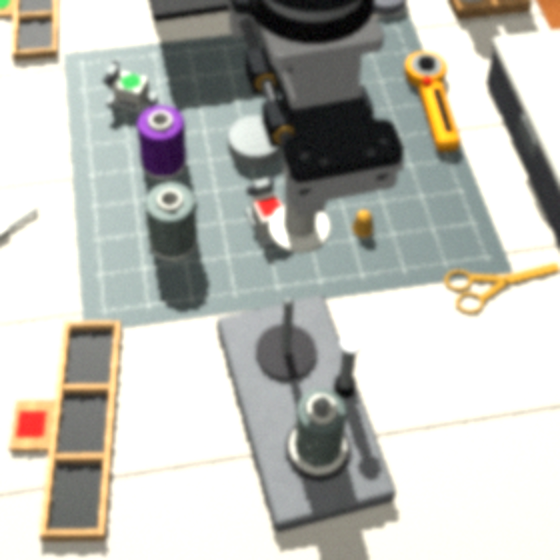

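The core is held (its flange is at crop (298,228)) and the spindle at (288,340) is free. Carrying the core to the bin.

```bash
python3 -m pendant '[{"fingers":1,"slide":[4,0.4,-0.3],"roll":0},{"fingers":1,"slide":[8,0.4,-0.6],"roll":0.5},{"fingers":1,"slide":[12,0.4,-0.8],"roll":1},{"fingers":1,"slide":[16.5,0.4,-1],"roll":1},{"fingers":1,"slide":[21,0.4,-1.3],"roll":1},{"fingers":1,"slide":[25.5,0.4,-1.6],"roll":1},{"fingers":1,"slide":[30,0.4,-1.9],"roll":1},{"fingers":1,"slide":[34.5,0.4,-2.1],"roll":1},{"fingers":1,"slide":[39,0.4,-2.4],"roll":1},{"fingers":1,"slide":[43.5,0.4,-2.7],"roll":1},{"fingers":1,"slide":[48,0.4,-3],"roll":1},{"fingers":1,"slide":[51,0.4,-3.2],"roll":1},{"fingers":1,"slide":[52.8,0.4,-3.2],"roll":1},{"fingers":1,"slide":[52.8,0.4,-3.2],"roll":1},{"fingers":1,"slide":[52.8,0.4,-3.2],"roll":1},{"fingers":1,"slide":[52.8,0.4,-3.2],"roll":1}]'
python3 - <<'E'
from h import *
plan(.5735,.2877,.131,92.6)
E
```

```text
time: 5.35
eef_pos: [0.5722, 0.2873, 0.238]
orientation: [-1.193, -1.246, 1.247]
force: [0.0, 0.2, -0.5]
width: 0.0229
slide [0.1, 10.7, -0.09] roll 0.2 (alt -179.8 ) jaw now 92.8 up1cm [-0.006, -1.0, -0.004] q6 -1.29
```

```bash
python3 -m pendant '[{"fingers":1,"slide":[0,2,-0.1],"roll":0},{"fingers":1,"slide":[0,4,-0.1],"roll":0},{"fingers":1,"slide":[0,6,-0.1],"roll":0},{"fingers":1,"slide":[0,8,-0.1],"roll":0},{"fingers":1,"slide":[0,9.5,-0.1],"roll":0},{"fingers":1,"slide":[0,10.7,-0.1],"roll":0},{"fingers":1,"slide":[0,10.7,-0.1],"roll":0},{"fingers":1,"slide":[0,10.7,-0.1],"roll":0}]' && python3 -m pendant '[{"fingers":0.5,"slide":[0,0,0],"roll":0},{"fingers":0.5,"slide":[0,0,0],"roll":0},{"fingers":0.5,"slide":[0,0,0],"roll":0},{"fingers":0.5,"slide":[0,0,0],"roll":0},{"fingers":0.5,"slide":[0,0,0],"roll":0},{"fingers":0.5,"slide":[0,-3,0],"roll":0},{"fingers":0.5,"slide":[0,-6,0],"roll":0},{"fingers":0.5,"slide":[0,-10,0],"roll":0},{"fingers":0.5,"slide":[0,-10,0],"roll":0}]'
python3 - <<'E'
from h import *
plan(.4925,-.0945,.18,90)
c=read_camera("top");cv2.imwrite("pics/t2.png",cv2.convertScaleAbs(c["image"][130:370,120:520,::-1],alpha=1.4))
c=read_camera("side");cv2.imwrite("pics/s2.png",cv2.convertScaleAbs(c["image"][100:480,150:480,::-1],alpha=1.4))
E
```

```text
time: 6.15
eef_pos: [0.5739, 0.2864, 0.1312]
orientation: [-1.194, -1.245, 1.247]
force: [-0.3, -0.0, -0.6]
width: 0.023
time: 7.05
eef_pos: [0.5773, 0.2885, 0.2389]
orientation: [-1.2, -1.257, 1.238]
force: [0.4, 0.1, 0.3]
width: 0.0468
slide [-37.83, 5.79, 10.43] roll 2.8 (alt -177.2 ) jaw now 92.8 up1cm [-0.002, -1.0, -0.017] q6 -1.29
```

View pics/s2.png

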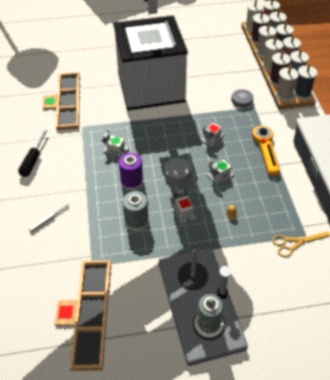

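View pics/t2.png

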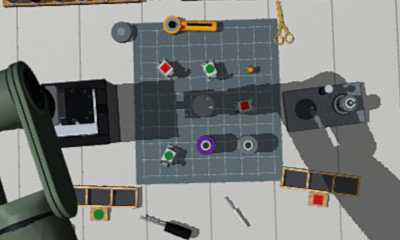

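Run:
```python
from h import *
s=sense();print(s["time"],s["eef_pos"],s["qpos"],s["width"])
for n in("side","top"):
    c=read_camera(n);W=cloud(c);cv2.imwrite(f"pics/{n}3.png",c["image"][:,:,::-1])
    m=(np.hypot(W[...,0]-.577,W[...,1]-.288)<.06)&(W[...,2]>.2);print(n,m.sum())
```

```text
7.15 [0.57421419 0.28729978 0.23266714] [ 0.33293357  0.33287663  1.34968574 -0.00712047  1.45325241 -1.28549315] 0.046933608653200405
side 2580
top 6027
```

```bash
cat >> h.py <<'E'
def scan(verb=True):
    """stickers (top+side averaged at z=.03), clamp angle, spool centre"""
    t=read_camera("top");d=read_camera("side");W=cloud(t);S=cloud(d)
    for col in("red","green"):
        for n,c in(("top",t),("side",d)):
            for ce,a in blobs(c,col,12):
                p=ray(c,*ce,.03)
                o=""
                for w in(W,S):
                    q=w[(np.hypot(w[...,0]-p[0],w[...,1]-p[1])<.033)&(w[...,2]>.035)&(w[...,2]<.055)]
                    if len(q)>8:o+=" %.0f"%np.degrees(np.arctan2(*(q.mean(0)-p)[1::-1]))
                print(n,col,ce.round(),a,p[:2].round(4).tolist(),"clamp",o)
    return t,d,W,S
E
python3 - <<'E'
from h import *
t,d,W,S=scan()
for n,w in(("top",W),("side",S)):
    k=w[(np.hypot(w[...,0]-.4925,w[...,1]+.0945)<.05)&(np.abs(w[...,2]-.066)<.006)]
    print("spool",n,len(k),cv2.minEnclosingCircle((k[:,:2]*1000).astype(np.float32)))
k=S[(np.abs(S[...,0]-.5735)<.045)&(np.abs(S[...,1]-.2877)<.045)&(S[...,2]<.19)];print("flap z",np.percentile(k[:,2],[1,10,50,90]).round(4))
plan(.4925,-.0945,.20,5)
E
```

```text
top red [285. 198.] 50 [0.6834, 0.0972] clamp  -128 -137
top red [438. 329.] 91 [0.3574, -0.258] clamp 
side red [364. 228.] 44 [0.6835, 0.0982] clamp  -127 -135
side red [215. 412.] 182 [0.3556, -0.274] clamp 
top green [330. 198.] 53 [0.6776, -0.0105] clamp  -151 -157
top green [288. 285.] 53 [0.471, 0.0945] clamp  157 153
top green [218. 344.] 82 [0.3359, 0.2663] clamp 
side green [199. 201.] 48 [0.3346, 0.2456] clamp 
side green [265. 240.] 36 [0.47, 0.0961] clamp  162 156
side green [372. 265.] 44 [0.6759, -0.0093] clamp  -146 -152
spool top 240 ((493.03692626953125, -95.12214660644531), 22.68324089050293)
spool side 334 ((491.5948486328125, -93.84452056884766), 23.216148376464844)
flap z [0.1452 0.1464 0.1483 0.1501]
slide [-37.65, 3.15, 9.81] roll 87.8 (alt -92.2 ) jaw now 92.8 up1cm [-0.007, -1.0, -0.0] q6 -1.29
```

The flap is level (z about 0.148), so it is shut, and nothing has shifted. On to the spool.

```bash
python3 -m pendant '[{"fingers":0.25,"slide":[-4,0,1],"roll":8},{"fingers":0.25,"slide":[-8.5,0,2.2],"roll":16},{"fingers":0.25,"slide":[-13,0.5,3.4],"roll":24},{"fingers":0.25,"slide":[-17.5,1,4.6],"roll":32},{"fingers":0.25,"slide":[-22,2,5.7],"roll":40},{"fingers":0.25,"slide":[-26.5,3,6.9],"roll":48},{"fingers":0.25,"slide":[-31,3.15,8],"roll":56},{"fingers":0.25,"slide":[-35,3.15,9.1],"roll":64},{"fingers":0.25,"slide":[-37.65,3.15,9.8],"roll":72},{"fingers":0.25,"slide":[-37.65,3.15,9.8],"roll":80},{"fingers":0.25,"slide":[-37.65,3.15,9.8],"roll":88},{"fingers":0.25,"slide":[-37.65,3.15,9.8],"roll":88},{"fingers":0.25,"slide":[-37.65,3.15,9.8],"roll":88},{"fingers":0.25,"slide":[-37.65,3.15,9.8],"roll":88},{"fingers":0.25,"slide":[-37.65,3.15,9.8],"roll":88}]'
python3 - <<'E'
from h import *
plan(.4925,-.0945,.044,5)
E
```

```text
time: 8.85
eef_pos: [0.4925, -0.0941, 0.1997]
orientation: [-1.577, -0.067, 0.067]
force: [-0.3, -0.4, 0.2]
width: 0.0705
slide [-0.0, 15.57, 0.07] roll -0.1 (alt 179.9 ) jaw now 4.9 up1cm [-0.0, -1.0, -0.007] q6 -0.44
```

```bash
python3 -m pendant '[{"fingers":0.25,"slide":[0,4.5,0],"roll":0},{"fingers":0.25,"slide":[0,9,0],"roll":0},{"fingers":0.25,"slide":[0,13,0],"roll":0},{"fingers":0.25,"slide":[0,15.6,0],"roll":0},{"fingers":0.25,"slide":[0,15.6,0],"roll":0},{"fingers":0.25,"slide":[0,15.6,0],"roll":0},{"fingers":1,"slide":[0,15.6,0],"roll":0},{"fingers":1,"slide":[0,15.6,0],"roll":0},{"fingers":1,"slide":[0,15.6,0],"roll":0},{"fingers":1,"slide":[0,15.6,0],"roll":0},{"fingers":1,"slide":[0,15.6,0],"roll":0}]' 25 && python3 -m pendant '[{"fingers":1,"slide":[0,-2,0],"roll":0},{"fingers":1,"slide":[0,-6,0],"roll":0},{"fingers":1,"slide":[0,-10,0],"roll":0},{"fingers":1,"slide":[0,-14,0],"roll":0},{"fingers":1,"slide":[0,-15.6,0],"roll":0},{"fingers":1,"slide":[0,-15.6,0],"roll":0},{"fingers":1,"slide":[0,-15.6,0],"roll":0}]'
python3 - <<'E'
from h import *
plan(.5733,-.2385,.20,5.6)
E
```

```text
time: 9.95
eef_pos: [0.4933, -0.0955, 0.045]
orientation: [-1.578, -0.068, 0.066]
force: [-1.5, 0.5, 6.1]
width: 0.0457
time: 10.65
eef_pos: [0.4924, -0.0941, 0.2002]
orientation: [-1.577, -0.068, 0.067]
force: [-0.3, -0.2, -2.4]
width: 0.0458
slide [6.83, 0.13, -15.07] roll -0.7 (alt 179.3 ) jaw now 4.9 up1cm [0.0, -1.0, -0.007] q6 -0.44
```

```bash
python3 - <<'E'
from h import *
for n in("top","side"):
    c=read_camera(n);w=cloud(c)
    q=w[(np.hypot(w[...,0]-.5733,w[...,1]+.2385)<.02)&(w[...,2]>.05)];print(n,"spindle",len(q),np.median(q,0).round(4),q[q[:,2]>.09].mean(0).round(4))
    q=w[(np.hypot(w[...,0]-.5733,w[...,1]+.2385)<.035)&(w[...,2]>.020)&(w[...,2]<.03)];print("seat",cv2.minEnclosingCircle((q[:,:2]*1000).astype(np.float32)))
    q=w[(np.hypot(w[...,0]-.4933,w[...,1]+.095)<.035)&(w[...,2]>.10)&(w[...,2]<.215)];print("held spool z",np.percentile(q[:,2],[1,50,99]).round(3),len(q))
E
python3 -m pendant '[{"fingers":1,"slide":[1.8,0,-4],"roll":0},{"fingers":1,"slide":[3.6,0,-8],"roll":0},{"fingers":1,"slide":[5.4,0,-12],"roll":-0.7},{"fingers":1,"slide":[6.8,0.1,-15.1],"roll":-0.7},{"fingers":1,"slide":[6.8,0.1,-15.1],"roll":-0.7},{"fingers":1,"slide":[6.8,0.1,-15.1],"roll":-0.7},{"fingers":1,"slide":[6.8,0.1,-15.1],"roll":-0.7}]'
python3 - <<'E'
from h import *
plan(.5733,-.2385,.20,5.6)
E
```

```text
top spindle 23 [ 0.5739 -0.2373  0.0886] [ 0.5739 -0.2388  0.0991]
seat ((573.5171508789062, -238.67263793945312), 34.89305114746094)
time: 11.4
eef_pos: [0.5711, -0.2371, 0.1971]
orientation: [-1.573, -0.073, 0.081]
force: [-0.1, 0.2, -1.0]
width: 0.0452
slide [0.21, -0.29, -0.16] roll 0.0 (alt -180.0 ) jaw now 5.6 up1cm [-0.005, -1.0, -0.004] q6 -0.63Traceback (most recent call last):
  File "<stdin>", line 6, in <module>
    return _quantile_unchecked(
        a, q, axis, out, overwrite_input, method, keepdims, weights)
    return _ureduce(a,
                    func=_quantile_ureduce_func,
    ...<5 lines>...
                    overwrite_input=overwrite_input,
                    method=method)
    r = func(a, **kwargs)
    result = _quantile(arr,
                       quantiles=q,
    ...<2 lines>...
                       out=out,
                       weights=wgt)
    slices_having_nans = np.isnan(arr[-1, ...])
                                  ~~~^^^^^^^^^
IndexError: index -1 is out of bounds for axis 0 with size 0
```

```bash
python3 -m pendant '[{"fingers":1,"slide":[0.2,-0.3,-0.15],"roll":0},{"fingers":1,"slide":[0.2,-0.3,-0.15],"roll":0}]'
python3 - <<'E'
from h import *
plan(.5733,-.2385,.069,5.6)
c=read_camera("side");w=cloud(c)
for z in(.155,.16,.165,.17,.175,.18):
    q=w[(np.hypot(w[...,0]-.5733,w[...,1]+.2385)<.035)&(np.abs(w[...,2]-z)<.003)]
    if len(q):print(z,len(q),np.percentile(q,[2,98],axis=0).round(4).tolist())
E
```

```text
time: 11.6
eef_pos: [0.5732, -0.2374, 0.2003]
orientation: [-1.573, -0.074, 0.081]
force: [-0.1, -0.2, -1.1]
width: 0.0453
slide [0.06, 13.13, -0.06] roll 0.1 (alt -179.9 ) jaw now 5.7 up1cm [-0.005, -1.0, -0.004] q6 -0.63
0.155 29 [[0.5509, -0.2573, 0.1549], [0.594, -0.2379, 0.1579]]
0.16 74 [[0.5508, -0.2577, 0.1572], [0.5936, -0.2357, 0.1626]]
0.165 60 [[0.5507, -0.2579, 0.1624], [0.5918, -0.2363, 0.1678]]
0.17 65 [[0.5509, -0.2578, 0.1673], [0.5933, -0.2367, 0.1726]]
0.175 66 [[0.5516, -0.2574, 0.172], [0.5911, -0.241, 0.1779]]
0.18 71 [[0.5527, -0.2573, 0.1772], [0.5931, -0.2418, 0.183]]
```

```bash
python3 -m pendant '[{"fingers":1,"slide":[0,2,-0.15],"roll":0},{"fingers":1,"slide":[0,4,-0.15],"roll":0},{"fingers":1,"slide":[0,6,-0.15],"roll":0},{"fingers":1,"slide":[0,8,-0.15],"roll":0},{"fingers":1,"slide":[0,10,-0.15],"roll":0},{"fingers":1,"slide":[0,12,-0.15],"roll":0},{"fingers":1,"slide":[0,12.8,-0.15],"roll":0},{"fingers":1,"slide":[0,13,-0.15],"roll":0},{"fingers":1,"slide":[0,13,-0.15],"roll":0}]'
python3 - <<'E'
from h import *
s=sense();print(s["force"])
plan(.5733,-.2385,.068,5.6)
E
```

```text
time: 12.55
eef_pos: [0.5733, -0.2397, 0.0711]
orientation: [-1.574, -0.075, 0.081]
force: [0.0, -0.3, -0.4]
width: 0.0453
[ 0.01834117 -0.31820571 -0.37053783]
slide [0.01, 0.31, 0.12] roll 0.1 (alt -179.9 ) jaw now 5.7 up1cm [-0.004, -1.0, -0.005] q6 -0.63
```

```bash
python3 -m pendant '[{"fingers":1,"slide":[0,0.2,0.1],"roll":0},{"fingers":1,"slide":[0,0.25,0.1],"roll":0}]' && python3 -m pendant '[{"fingers":0.25,"slide":[0,0,0],"roll":0},{"fingers":0.25,"slide":[0,0,0],"roll":0},{"fingers":0.25,"slide":[0,0,0],"roll":0},{"fingers":0.25,"slide":[0,0,0],"roll":0},{"fingers":0.25,"slide":[0,-4,0],"roll":0},{"fingers":0.25,"slide":[0,-8,0],"roll":0},{"fingers":0.25,"slide":[0,-12,0],"roll":0},{"fingers":0.25,"slide":[0,-15,0],"roll":0},{"fingers":0.25,"slide":[0,-15,0],"roll":0},{"fingers":0.25,"slide":[0,-15,0],"roll":0}]'
python3 - <<'E'
from h import *
t,d,W,S=scan()
for n,w in(("side",S),("top",W)):
    q=w[(np.hypot(w[...,0]-.5733,w[...,1]+.2385)<.03)&(w[...,2]>.03)&(w[...,2]<.11)];k=q[np.abs(q[:,2]-.088)<.006]
    print(n,len(q),np.percentile(q[:,2],[50,90]).round(3),k.mean(0).round(4) if len(k) else 0,cv2.minEnclosingCircle((k[:,:2]*1000).astype(np.float32)) if len(k) else 0)
cv2.imwrite("pics/s4.png",cv2.convertScaleAbs(cv2.resize(d["image"][200:480,200:480,::-1],None,fx=2,fy=2),alpha=1.4))
plan(.585,-.0917,.16,15)
E
```

```text
time: 12.75
eef_pos: [0.574, -0.239, 0.0698]
orientation: [-1.575, -0.077, 0.079]
force: [-0.3, 0.3, -1.3]
width: 0.0453
time: 13.75
eef_pos: [0.5744, -0.2383, 0.2204]
orientation: [-1.576, -0.078, 0.078]
force: [0.2, -0.2, -0.5]
width: 0.0706
top red [285. 198.] 50 [0.6834, 0.0972] clamp  -129
top red [365. 235.] 48 [0.5856, -0.0925] clamp  104 98
side red [334. 303.] 63 [0.5849, -0.0896] clamp  105 97
side red [215. 412.] 178 [0.3557, -0.2739] clamp 
top green [330. 198.] 53 [0.6776, -0.0105] clamp  -150 -171
top green [288. 285.] 53 [0.471, 0.0945] clamp  160 154
top green [219. 344.] 83 [0.3361, 0.266] clamp 
side green [199. 201.] 44 [0.3342, 0.2456] clamp 
side green [265. 240.] 34 [0.47, 0.0958] clamp  163 156
side green [370. 264.] 17 [0.6733, -0.0058] clamp  -130 -156
side 971 [0.082 0.087] [ 0.5736 -0.2376  0.0849] ((574.1932373046875, -236.83926391601562), 23.280508041381836)
top 286 [0.084 0.089] [ 0.5782 -0.2315  0.0863] ((575.465576171875, -237.5026092529297), 22.30584716796875)
slide [2.66, 5.7, 14.41] roll -9.3 (alt 170.7 ) jaw now 5.7 up1cm [-0.005, -1.0, -0.004] q6 -0.63
```

View pics/s4.png

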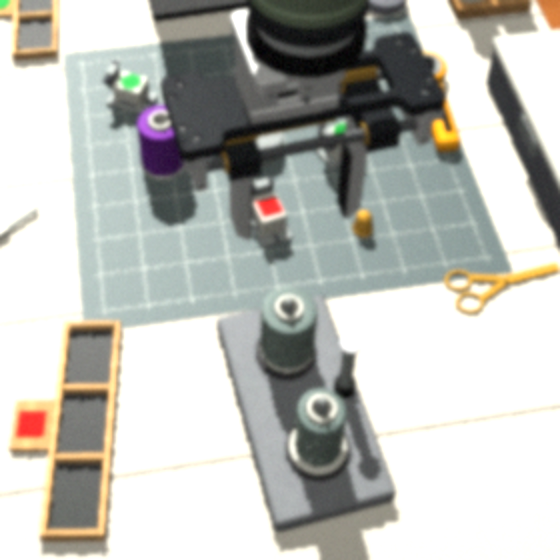

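The spool is down on its seat, level with the one in use. Next, better foot angles from the saved first pictures.

Run:
```python
from h import *
t=dict(np.load("top0.npz"));d=dict(np.load("side0.npz"));W=cloud(t);S=cloud(d)
for p in((.6835,.0977),(.585,-.0917),(.6768,-.0098),(.4705,.0957)):
    o=[]
    for w in(W,S):
        q=w[(np.hypot(w[...,0]-p[0],w[...,1]-p[1])<.034)&(w[...,2]>.021)&(w[...,2]<.05)][:,:2]*1000
        (c,(a,b),an)=cv2.minAreaRect(q.astype(np.float32));an=an if a>b else an+90
        u,s,v=np.linalg.svd(q-q.mean(0));o+=[np.round(c,1),round(a),round(b),"rect",round(an%180,1),"pca",round(np.degrees(np.arctan2(v[0,1],v[0,0]))%180,1)]
    print(p,*o)
plan(.585,-.0917,.16,10)
```

```text
(0.6835, 0.0977) [680.3  92.7] 40 25 rect 45.9 pca 44.9 [680.3  94. ] 45 27 rect 41.8 pca 41.9
(0.585, -0.0917) [585.5 -87.8] 26 40 rect 101.8 pca 105.7 [583.8 -85.6] 27 44 rect 102.8 pca 99.2
(0.6768, -0.0098) [673.4 -13.4] 41 26 rect 23.5 pca 25.6 [671.8 -12.5] 41 27 rect 25.1 pca 21.9
(0.4705, 0.0957) [467.7  95.4] 26 40 rect 152.1 pca 154.1 [466.6  97.7] 30 41 rect 150.7 pca 152.5
slide [2.66, 5.7, 14.41] roll -4.3 (alt 175.7 ) jaw now 5.7 up1cm [-0.005, -1.0, -0.004] q6 -0.63
```

```bash
python3 -m pendant '[{"fingers":0.47,"slide":[0.8,0,4.5],"roll":-6},{"fingers":0.47,"slide":[1.6,1,9],"roll":-6},{"fingers":0.47,"slide":[2.4,3,13],"roll":-6},{"fingers":0.47,"slide":[2.66,7,14.4],"roll":-6},{"fingers":0.47,"slide":[2.66,10,14.4],"roll":-6},{"fingers":0.47,"slide":[2.66,10,14.4],"roll":-6},{"fingers":0.47,"slide":[2.66,10,14.4],"roll":-6},{"fingers":0.47,"slide":[2.66,10,14.4],"roll":-6}]'
python3 - <<'E'
from h import *
plan(.585,-.091,.022,12)
d=read_camera("side");img=cv2.cvtColor(d["image"],cv2.COLOR_RGB2HSV).astype(int);h,s,v=[img[...,i] for i in range(3)]
m=((h>8)&(h<25)&(s>90)&(v>60)).astype(np.uint8);m[:,300:]=0
cs,hi=cv2.findContours(cv2.morphologyEx(m,cv2.MORPH_CLOSE,np.ones((3,3))),cv2.RETR_CCOMP,cv2.CHAIN_APPROX_NONE)
for i,c in enumerate(cs):
    if hi[0][i][3]>=0 and cv2.contourArea(c)>100:
        M=cv2.moments(c);print(M["m00"],ray(d,M["m10"]/M["m00"],M["m01"]/M["m00"],.008)[:2].round(4))
E
```

```text
time: 14.65
eef_pos: [0.5858, -0.0928, 0.1183]
orientation: [-1.569, -0.157, 0.162]
force: [0.0, 0.5, 0.9]
width: 0.0494
slide [-0.01, 9.63, 0.24] roll -0.4 (alt 179.6 ) jaw now 11.6 up1cm [-0.003, -1.0, -0.004] q6 -0.5
845.0 [ 0.3861 -0.3282]
217.0 [ 0.3531 -0.2619]
717.5 [ 0.3953 -0.2684]
630.0 [ 0.4047 -0.2082]
279.5 [0.3706 0.209 ]
257.0 [0.3744 0.27  ]
228.0 [0.3778 0.3308]
```

```bash
python3 -m pendant '[{"fingers":0.47,"slide":[0,3.5,0.2],"roll":0},{"fingers":0.47,"slide":[0,7,0.2],"roll":0},{"fingers":0.47,"slide":[0,9.6,0.2],"roll":0},{"fingers":0.47,"slide":[0,9.6,0.2],"roll":0},{"fingers":0.47,"slide":[0,9.6,0.2],"roll":0},{"fingers":1,"slide":[0,9.6,0.2],"roll":0},{"fingers":1,"slide":[0,9.6,0.2],"roll":0},{"fingers":1,"slide":[0,9.6,0.2],"roll":0},{"fingers":1,"slide":[0,9.6,0.2],"roll":0}]' 25 && python3 -m pendant '[{"fingers":1,"slide":[0,-3,0],"roll":0},{"fingers":1,"slide":[0,-7,0],"roll":0},{"fingers":1,"slide":[0,-11,0],"roll":0},{"fingers":1,"slide":[0,-14,0],"roll":0},{"fingers":1,"slide":[0,-14,0],"roll":0}]'; python3 -c "
from h import *
plan(.3866,-.329,.10,-8.7)"
```

```text
time: 15.6
eef_pos: [0.5866, -0.0919, 0.0243]
orientation: [-1.571, -0.16, 0.16]
force: [0.3, -0.1, 3.8]
width: 0.0253
time: 16.1
eef_pos: [0.5903, -0.092, 0.1704]
orientation: [-1.575, -0.169, 0.151]
force: [0.4, 0.2, 0.0]
width: 0.0255
slide [-24.81, 7.01, -19.01] roll 20.4 (alt -159.6 ) jaw now 11.7 up1cm [0.01, -1.0, -0.011] q6 -0.5
```

```bash
python3 -m pendant '[{"fingers":1,"slide":[-3,0,-2.4],"roll":5},{"fingers":1,"slide":[-6.5,0,-5],"roll":10},{"fingers":1,"slide":[-10,0,-7.7],"roll":15},{"fingers":1,"slide":[-13.5,0,-10.3],"roll":20.4},{"fingers":1,"slide":[-17,0.5,-13],"roll":20.4},{"fingers":1,"slide":[-20.5,2,-15.7],"roll":20.4},{"fingers":1,"slide":[-23.5,4,-18],"roll":20.4},{"fingers":1,"slide":[-24.8,7,-19],"roll":20.4},{"fingers":1,"slide":[-24.8,7,-19],"roll":20.4},{"fingers":1,"slide":[-24.8,7,-19],"roll":20.4},{"fingers":1,"slide":[-24.8,7,-19],"roll":20.4}]'; python3 -c "
from h import *
plan(.3866,-.329,.0285,-8.7)"
```

```text
time: 17.2
eef_pos: [0.3876, -0.3286, 0.1007]
orientation: [-1.576, 0.109, -0.13]
force: [0.0, 0.2, -1.2]
width: 0.0256
slide [-0.19, 7.21, -0.0] roll 0.0 (alt -180.0 ) jaw now -8.7 up1cm [0.014, -1.0, -0.008] q6 -0.73
```

```bash
python3 -m pendant '[{"fingers":1,"slide":[-0.15,3,0],"roll":0},{"fingers":1,"slide":[-0.15,5.5,0],"roll":0},{"fingers":1,"slide":[-0.15,6.8,0],"roll":0},{"fingers":1,"slide":[-0.15,7.2,0],"roll":0},{"fingers":1,"slide":[-0.15,7.3,0],"roll":0},{"fingers":1,"slide":[-0.15,7.3,0],"roll":0}]' && python3 -m pendant '[{"fingers":0.5,"slide":[0,0,0],"roll":0},{"fingers":0.5,"slide":[0,0,0],"roll":0},{"fingers":0.5,"slide":[0,0,0],"roll":0},{"fingers":0.47,"slide":[0,-4,0],"roll":0},{"fingers":0.47,"slide":[0,-8,0],"roll":0},{"fingers":0.47,"slide":[0,-12,0],"roll":0},{"fingers":0.47,"slide":[0,-12,0],"roll":0}]'
python3 - <<'E'
from h import *
t,d,W,S=scan()
cv2.imwrite("pics/s5.png",cv2.convertScaleAbs(cv2.resize(d["image"][330:480,180:420,::-1],None,fx=2.5,fy=2.5),alpha=1.4))
plan(.6835,.0977,.15,43.5-90)
E
```

```text
time: 17.8
eef_pos: [0.3882, -0.3298, 0.0288]
orientation: [-1.578, 0.107, -0.131]
force: [0.1, 0.5, -0.6]
width: 0.0259
time: 18.5
eef_pos: [0.3896, -0.3322, 0.1555]
orientation: [-1.588, 0.099, -0.138]
force: [-0.2, -0.9, -0.1]
width: 0.0498
top red [285. 198.] 50 [0.6834, 0.0972] clamp  -128 -136
top red [468. 315.] 54 [0.3887, -0.3305] clamp  67 83
top red [438. 329.] 93 [0.3571, -0.2579] clamp 
side red [363. 228.] 42 [0.6831, 0.0981] clamp  -126 -134
side red [216. 412.] 157 [0.3564, -0.2745] clamp 
side red [238. 439.] 125 [0.3885, -0.3251] clamp  42 79
top green [330. 198.] 53 [0.6776, -0.0105] clamp  -149 -157
top green [288. 285.] 53 [0.471, 0.0945] clamp  159 153
top green [218. 344.] 84 [0.336, 0.2662] clamp 
side green [265. 240.] 33 [0.4702, 0.096] clamp  163 156
side green [372. 265.] 43 [0.6761, -0.0092] clamp  -143 -152
slide [22.9, -0.11, 46.65] roll 37.9 (alt -142.1 ) jaw now -8.6 up1cm [0.018, -1.0, -0.011] q6 -0.73
```

View pics/s5.png

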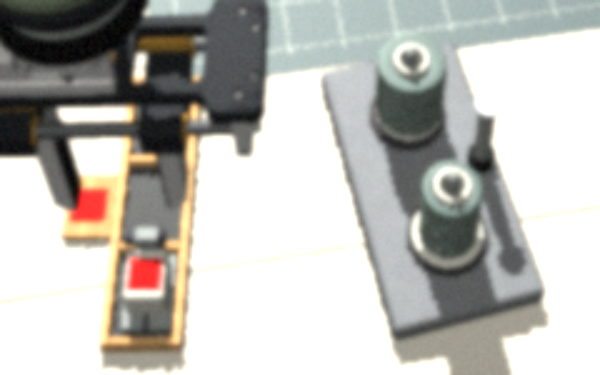

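Foot 1 is flat in the repair nest at crop (145,275). Next, the far red foot.

```bash
python3 -m pendant '[{"fingers":0.47,"slide":[2,0,4],"roll":4},{"fingers":0.47,"slide":[4,0,8],"roll":8},{"fingers":0.47,"slide":[6,0,12.3],"roll":12},{"fingers":0.47,"slide":[8,0,16.5],"roll":16},{"fingers":0.47,"slide":[10.1,0,20.6],"roll":20},{"fingers":0.47,"slide":[12.2,0,24.8],"roll":24},{"fingers":0.47,"slide":[14.2,0,29],"roll":28},{"fingers":0.47,"slide":[16.3,0,33.2],"roll":32},{"fingers":0.47,"slide":[18.3,0,37.3],"roll":36},{"fingers":0.47,"slide":[20.4,0,41.5],"roll":37.9},{"fingers":0.47,"slide":[22.3,0,45.5],"roll":37.9},{"fingers":0.47,"slide":[22.9,2,46.6],"roll":37.9},{"fingers":0.47,"slide":[22.9,4,46.6],"roll":37.9},{"fingers":0.47,"slide":[22.9,4,46.6],"roll":37.9},{"fingers":0.47,"slide":[22.9,4,46.6],"roll":37.9}]'; python3 -c "
from h import *
plan(.6832,.0977,.022,-46.5)"
```

```text
time: 20.1
eef_pos: [0.6822, 0.0965, 0.1062]
orientation: [-1.484, 0.623, -0.648]
force: [0.7, 0.8, 0.6]
width: 0.0496
slide [-0.17, 8.42, 0.17] roll -0.1 (alt 179.9 ) jaw now -46.6 up1cm [0.018, -1.0, -0.002] q6 0.84
```

```bash
python3 -m pendant '[{"fingers":0.47,"slide":[-0.15,3.5,0.15],"roll":0},{"fingers":0.47,"slide":[-0.15,6.5,0.15],"roll":0},{"fingers":0.47,"slide":[-0.15,8.5,0.15],"roll":0},{"fingers":0.47,"slide":[-0.15,8.5,0.15],"roll":0},{"fingers":0.47,"slide":[-0.15,8.5,0.15],"roll":0},{"fingers":1,"slide":[-0.15,8.5,0.15],"roll":0},{"fingers":1,"slide":[-0.15,8.5,0.15],"roll":0},{"fingers":1,"slide":[-0.15,8.5,0.15],"roll":0},{"fingers":1,"slide":[-0.15,8.5,0.15],"roll":0},{"fingers":1,"slide":[-0.15,8.5,0.15],"roll":0}]' 25 && python3 -m pendant '[{"fingers":1,"slide":[0,-3,0],"roll":0},{"fingers":1,"slide":[0,-7,0],"roll":0},{"fingers":1,"slide":[0,-11,0],"roll":0},{"fingers":1,"slide":[0,-13,0],"roll":0},{"fingers":1,"slide":[0,-13,0],"roll":0},{"fingers":1,"slide":[0,-13,0],"roll":0},{"fingers":1,"slide":[0,-13,0],"roll":0}]'; python3 -c "
from h import *
plan(.3959,-.2688,.15,-8.7)"
```

```text
time: 21.1
eef_pos: [0.684, 0.0976, 0.0226]
orientation: [-1.484, 0.622, -0.65]
force: [-0.7, 0.7, 5.7]
width: 0.0258
time: 21.8
eef_pos: [0.6804, 0.0993, 0.1495]
orientation: [-1.486, 0.626, -0.646]
force: [0.2, -0.0, -1.2]
width: 0.0256
slide [7.15, 0.24, -45.97] roll -37.9 (alt 142.1 ) jaw now -46.6 up1cm [0.016, -1.0, -0.004] q6 0.84
```

```bash
python3 -m pendant '[{"fingers":1,"slide":[0.5,0,-3.5],"roll":-4},{"fingers":1,"slide":[1.1,0,-7.5],"roll":-8},{"fingers":1,"slide":[1.8,0,-11.5],"roll":-12},{"fingers":1,"slide":[2.5,0.1,-16],"roll":-16},{"fingers":1,"slide":[3.2,0.1,-20.5],"roll":-20},{"fingers":1,"slide":[3.9,0.1,-25],"roll":-24},{"fingers":1,"slide":[4.6,0.2,-29.5],"roll":-28},{"fingers":1,"slide":[5.3,0.2,-34],"roll":-32},{"fingers":1,"slide":[6,0.2,-38.5],"roll":-36},{"fingers":1,"slide":[6.7,0.2,-43],"roll":-37.9},{"fingers":1,"slide":[7.1,0.2,-45.9],"roll":-37.9},{"fingers":1,"slide":[7.15,3,-45.9],"roll":-37.9},{"fingers":1,"slide":[7.15,5,-45.9],"roll":-37.9},{"fingers":1,"slide":[7.15,5,-45.9],"roll":-37.9},{"fingers":1,"slide":[7.15,5,-45.9],"roll":-37.9},{"fingers":1,"slide":[7.15,5,-45.9],"roll":-37.9}]'; python3 -c "
from h import *
plan(.3959,-.2688,.0272,-8.7)"
```

```text
time: 23.4
eef_pos: [0.3972, -0.2691, 0.1028]
orientation: [-1.581, 0.111, -0.126]
force: [-0.2, 0.2, -0.5]
width: 0.026
slide [-0.21, 7.56, 0.11] roll 0.1 (alt -179.9 ) jaw now -8.6 up1cm [0.01, -1.0, -0.013] q6 -0.62
```

```bash
python3 -m pendant '[{"fingers":1,"slide":[-0.2,3,0.1],"roll":0},{"fingers":1,"slide":[-0.2,5.5,0.1],"roll":0},{"fingers":1,"slide":[-0.2,7.2,0.1],"roll":0},{"fingers":1,"slide":[-0.2,7.6,0.1],"roll":0},{"fingers":1,"slide":[-0.2,7.7,0.1],"roll":0},{"fingers":1,"slide":[-0.2,7.7,0.1],"roll":0}]' && python3 -m pendant '[{"fingers":0.5,"slide":[0,0,0],"roll":0},{"fingers":0.5,"slide":[0,0,0],"roll":0},{"fingers":0.5,"slide":[0,0,0],"roll":0},{"fingers":0.47,"slide":[0,-4,0],"roll":0},{"fingers":0.47,"slide":[0,-8,0],"roll":0},{"fingers":0.47,"slide":[0,-12,0],"roll":0},{"fingers":0.47,"slide":[0,-12,0],"roll":0},{"fingers":0.47,"slide":[0,-12,0],"roll":0},{"fingers":0.47,"slide":[0,-12,0],"roll":0}]'
python3 - <<'E'
from h import *
t,d,W,S=scan()
cv2.imwrite("pics/t6.png",cv2.convertScaleAbs(cv2.resize(t["image"][180:350,240:500,::-1],None,fx=3,fy=3),alpha=1.5))
plan(.6768,-.0099,.13,24-90)
E
```

```text
time: 24.0
eef_pos: [0.3971, -0.2696, 0.0269]
orientation: [-1.583, 0.109, -0.127]
force: [0.6, 0.2, -1.2]
width: 0.0256
time: 24.9
eef_pos: [0.3949, -0.2668, 0.1455]
orientation: [-1.581, 0.111, -0.125]
force: [-0.2, -0.1, -0.3]
width: 0.05
top red [443. 312.] 59 [0.3982, -0.2729] clamp  -76 -100
top red [438. 329.] 91 [0.3574, -0.258] clamp 
side red [241. 404.] 106 [0.3973, -0.2681] clamp  -78 -93
side red [215. 412.] 175 [0.3556, -0.2741] clamp 
side red [238. 439.] 126 [0.3886, -0.3251] clamp  68 79
top green [330. 198.] 53 [0.6776, -0.0105] clamp  -150 -157
top green [288. 285.] 53 [0.471, 0.0945] clamp  158 154
top green [218. 344.] 83 [0.3358, 0.2661] clamp 
side green [265. 240.] 35 [0.4698, 0.0959] clamp  161 156
side green [372. 265.] 43 [0.6761, -0.0092] clamp  -144 -152
slide [24.04, 1.35, 29.62] roll 57.4 (alt -122.6 ) jaw now -8.6 up1cm [0.009, -1.0, -0.012] q6 -0.62
```

View pics/t6.png

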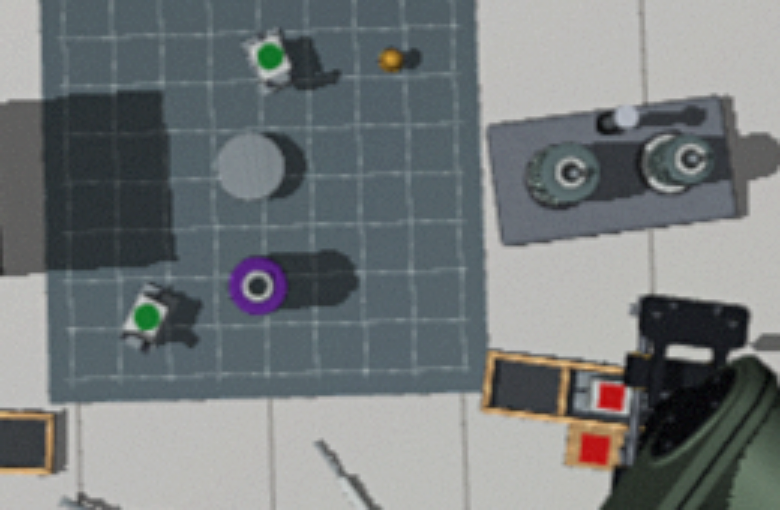

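Both red feet are in the repair tray. Now the far green foot.

```bash
python3 -m pendant '[{"fingers":0.47,"slide":[2.5,0,3],"roll":7},{"fingers":0.47,"slide":[5.3,0,6.5],"roll":14},{"fingers":0.47,"slide":[8.1,0,10],"roll":21},{"fingers":0.47,"slide":[10.9,0,13.5],"roll":28},{"fingers":0.47,"slide":[13.7,0,17],"roll":35},{"fingers":0.47,"slide":[16.5,0.5,20.5],"roll":42},{"fingers":0.47,"slide":[19.3,1,24],"roll":49},{"fingers":0.47,"slide":[22,1.3,27],"roll":57.4},{"fingers":0.47,"slide":[24,2,29.6],"roll":57.4},{"fingers":0.47,"slide":[24,4,29.6],"roll":57.4},{"fingers":0.47,"slide":[24,4,29.6],"roll":57.4},{"fingers":0.47,"slide":[24,4,29.6],"roll":57.4},{"fingers":0.47,"slide":[24,4,29.6],"roll":57.4}]'; python3 -c "
from h import *
plan(.6768,-.0099,.022,-66)"
```

```text
time: 26.3
eef_pos: [0.6763, -0.011, 0.1037]
orientation: [-1.386, 0.886, -0.908]
force: [-0.1, -0.2, 0.6]
width: 0.0499
slide [-0.2, 8.16, 0.08] roll -0.1 (alt 179.9 ) jaw now -66.1 up1cm [0.015, -1.0, 0.001] q6 1.02
```

```bash
python3 -m pendant '[{"fingers":0.47,"slide":[-0.2,3.5,0.1],"roll":0},{"fingers":0.47,"slide":[-0.2,6.5,0.1],"roll":0},{"fingers":0.47,"slide":[-0.2,8.2,0.1],"roll":0},{"fingers":0.47,"slide":[-0.2,8.2,0.1],"roll":0},{"fingers":0.47,"slide":[-0.2,8.2,0.1],"roll":0},{"fingers":1,"slide":[-0.2,8.2,0.1],"roll":0},{"fingers":1,"slide":[-0.2,8.2,0.1],"roll":0},{"fingers":1,"slide":[-0.2,8.2,0.1],"roll":0},{"fingers":1,"slide":[-0.2,8.2,0.1],"roll":0},{"fingers":1,"slide":[-0.2,8.2,0.1],"roll":0}]' 25 && python3 -m pendant '[{"fingers":1,"slide":[0,-3,0],"roll":0},{"fingers":1,"slide":[0,-7,0],"roll":0},{"fingers":1,"slide":[0,-11,0],"roll":0},{"fingers":1,"slide":[0,-13,0],"roll":0},{"fingers":1,"slide":[0,-13,0],"roll":0},{"fingers":1,"slide":[0,-13,0],"roll":0},{"fingers":1,"slide":[0,-13,0],"roll":0}]'; python3 -c "
from h import *
plan(.3709,.2089,.15,-3.5)"
```

```text
time: 27.3
eef_pos: [0.6778, -0.0099, 0.0229]
orientation: [-1.385, 0.885, -0.909]
force: [-0.6, 1.2, 5.0]
width: 0.0261
time: 28.0
eef_pos: [0.6748, -0.0079, 0.1498]
orientation: [-1.387, 0.889, -0.906]
force: [-1.2, -0.5, -1.3]
width: 0.0262
slide [-32.15, -0.41, -18.98] roll -62.6 (alt 117.4 ) jaw now -66.1 up1cm [0.013, -1.0, -0.002] q6 1.02
```

```bash
python3 -m pendant '[{"fingers":1,"slide":[-3,0,-1.8],"roll":-7},{"fingers":1,"slide":[-6.5,0,-3.8],"roll":-14},{"fingers":1,"slide":[-10,0,-5.9],"roll":-21},{"fingers":1,"slide":[-13.8,0,-8.1],"roll":-28},{"fingers":1,"slide":[-17.6,-0.2,-10.4],"roll":-35},{"fingers":1,"slide":[-21.4,-0.3,-12.6],"roll":-42},{"fingers":1,"slide":[-25.2,-0.4,-14.9],"roll":-49},{"fingers":1,"slide":[-29,-0.4,-17.1],"roll":-56},{"fingers":1,"slide":[-32.1,1,-19],"roll":-62.6},{"fingers":1,"slide":[-32.1,4,-19],"roll":-62.6},{"fingers":1,"slide":[-32.1,4.5,-19],"roll":-62.6},{"fingers":1,"slide":[-32.1,4.5,-19],"roll":-62.6},{"fingers":1,"slide":[-32.1,4.5,-19],"roll":-62.6},{"fingers":1,"slide":[-32.1,4.5,-19],"roll":-62.6}]'; python3 -c "
from h import *
plan(.3709,.2089,.0272,-3.5)"
```

```text
time: 29.4
eef_pos: [0.3726, 0.2077, 0.1018]
orientation: [-1.582, 0.044, -0.053]
force: [0.4, 0.6, -0.7]
width: 0.0257
slide [-0.22, 7.46, 0.2] roll -0.0 (alt 180.0 ) jaw now -3.5 up1cm [0.006, -1.0, -0.012] q6 0.38
```

```bash
python3 -m pendant '[{"fingers":1,"slide":[-0.2,3,0.15],"roll":0},{"fingers":1,"slide":[-0.2,5.5,0.15],"roll":0},{"fingers":1,"slide":[-0.2,7.2,0.15],"roll":0},{"fingers":1,"slide":[-0.2,7.5,0.15],"roll":0},{"fingers":1,"slide":[-0.2,7.5,0.15],"roll":0},{"fingers":1,"slide":[-0.2,7.5,0.15],"roll":0}]' && python3 -m pendant '[{"fingers":0.5,"slide":[0,0,0],"roll":0},{"fingers":0.5,"slide":[0,0,0],"roll":0},{"fingers":0.5,"slide":[0,0,0],"roll":0},{"fingers":0.47,"slide":[0,-4,0],"roll":0},{"fingers":0.47,"slide":[0,-8,0],"roll":0},{"fingers":0.47,"slide":[0,-11,0],"roll":0},{"fingers":0.47,"slide":[0,-11,0],"roll":0},{"fingers":0.47,"slide":[0,-11,0],"roll":0},{"fingers":0.47,"slide":[0,-11,0],"roll":0}]'
python3 - <<'E'
from h import *
t,d,W,S=scan()
plan(.4704,.0953,.12,152-180+90)
plan(.4704,.0953,.12,152-90)
E
```

```text
time: 30.0
eef_pos: [0.3724, 0.2085, 0.0277]
orientation: [-1.582, 0.043, -0.055]
force: [0.5, 0.8, -1.3]
width: 0.0259
time: 30.9
eef_pos: [0.3703, 0.2093, 0.1362]
orientation: [-1.583, 0.045, -0.053]
force: [-0.5, 0.0, -0.2]
width: 0.0498
top red [468. 315.] 53 [0.389, -0.3307] clamp  75 82
top red [438. 330.] 51 [0.3566, -0.2576] clamp 
side red [215. 411.] 161 [0.3551, -0.2727] clamp 
side red [237. 439.] 130 [0.3884, -0.3249] clamp  62 76
top green [288. 285.] 53 [0.471, 0.0945] clamp  159 153
top green [244. 328.] 37 [0.373, 0.2049] clamp  -84 -90
side green [199. 201.] 51 [0.3349, 0.2456] clamp 
side green [217. 208.] 16 [0.3735, 0.2147] clamp  -89 -91
side green [265. 240.] 35 [0.4698, 0.0959] clamp  162 155
slide [10.71, 1.78, -10.73] roll -65.6 (alt 114.4 ) jaw now -3.6 up1cm [0.005, -1.0, -0.013] q6 0.39
slide [10.71, 1.78, -10.73] roll -65.6 (alt 114.4 ) jaw now -3.6 up1cm [0.005, -1.0, -0.013] q6 0.39
```

```bash
python3 -m pendant '[{"fingers":0.47,"slide":[2,0,-2],"roll":-8},{"fingers":0.47,"slide":[4.5,0,-4.5],"roll":-16},{"fingers":0.47,"slide":[7,0.5,-7],"roll":-24},{"fingers":0.47,"slide":[9,1,-9],"roll":-32},{"fingers":0.47,"slide":[10.7,2,-10.7],"roll":-40},{"fingers":0.47,"slide":[10.7,3.5,-10.7],"roll":-48},{"fingers":0.47,"slide":[10.7,3.5,-10.7],"roll":-56},{"fingers":0.47,"slide":[10.7,3.5,-10.7],"roll":-65.6},{"fingers":0.47,"slide":[10.7,3.5,-10.7],"roll":-65.6},{"fingers":0.47,"slide":[10.7,3.5,-10.7],"roll":-65.6},{"fingers":0.47,"slide":[10.7,3.5,-10.7],"roll":-65.6},{"fingers":0.47,"slide":[10.7,3.5,-10.7],"roll":-65.6}]'
python3 - <<'E'
from h import *
plan(.4704,.0953,.022,62)
d=read_camera("side")
cv2.imwrite("pics/s7.png",cv2.convertScaleAbs(d["image"][120:480,160:480,::-1],alpha=1.5))
E
```

```text
time: 32.2
eef_pos: [0.4703, 0.0954, 0.1027]
orientation: [-1.415, -0.84, 0.846]
force: [0.7, -0.5, -0.3]
width: 0.0496
slide [0.07, 8.07, 0.06] roll -0.0 (alt 180.0 ) jaw now 62.0 up1cm [-0.01, -1.0, -0.009] q6 -1.05
```

View pics/s7.png

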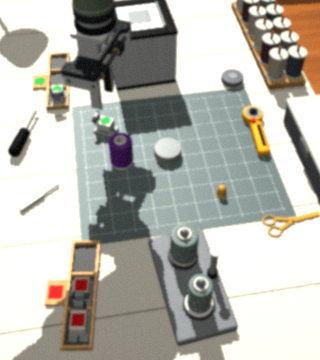

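Both red feet are still in the repair tray at (82,285) and (78,320); one was only in shadow. The first green foot is in the pass tray at (57,90). Now for the last foot.

```bash
python3 -m pendant '[{"fingers":0.47,"slide":[0.05,3.5,0.05],"roll":0},{"fingers":0.47,"slide":[0.05,6.5,0.05],"roll":0},{"fingers":0.47,"slide":[0.05,8.1,0.05],"roll":0},{"fingers":0.47,"slide":[0.05,8.1,0.05],"roll":0},{"fingers":0.47,"slide":[0.05,8.1,0.05],"roll":0},{"fingers":1,"slide":[0.05,8.1,0.05],"roll":0},{"fingers":1,"slide":[0.05,8.1,0.05],"roll":0},{"fingers":1,"slide":[0.05,8.1,0.05],"roll":0},{"fingers":1,"slide":[0.05,8.1,0.05],"roll":0},{"fingers":1,"slide":[0.05,8.1,0.05],"roll":0}]' 25 && python3 -m pendant '[{"fingers":1,"slide":[0,-3,0],"roll":0},{"fingers":1,"slide":[0,-7,0],"roll":0},{"fingers":1,"slide":[0,-10,0],"roll":0},{"fingers":1,"slide":[0,-12,0],"roll":0},{"fingers":1,"slide":[0,-12,0],"roll":0},{"fingers":1,"slide":[0,-12,0],"roll":0},{"fingers":1,"slide":[0,-12,0],"roll":0}]'; python3 -c "
from h import *
plan(.3749,.2697,.14,-3.5)"
```

```text
time: 33.25
eef_pos: [0.4713, 0.0951, 0.0227]
orientation: [-1.416, -0.842, 0.845]
force: [-0.4, 0.2, 5.5]
width: 0.0258
time: 33.95
eef_pos: [0.4691, 0.0966, 0.1408]
orientation: [-1.414, -0.839, 0.847]
force: [-0.4, -0.1, -1.0]
width: 0.0258
slide [10.86, -0.17, 16.45] roll 65.5 (alt -114.5 ) jaw now 62.0 up1cm [-0.011, -1.0, -0.008] q6 -1.05
```

```bash
python3 -m pendant '[{"fingers":1,"slide":[2,0,3],"roll":8},{"fingers":1,"slide":[4.3,0,6.5],"roll":16},{"fingers":1,"slide":[6.6,-0.1,10],"roll":24},{"fingers":1,"slide":[8.8,-0.1,13.3],"roll":32},{"fingers":1,"slide":[10.9,-0.2,16.4],"roll":40},{"fingers":1,"slide":[10.9,-0.2,16.4],"roll":48},{"fingers":1,"slide":[10.9,1,16.4],"roll":56},{"fingers":1,"slide":[10.9,3,16.4],"roll":65.5},{"fingers":1,"slide":[10.9,4,16.4],"roll":65.5},{"fingers":1,"slide":[10.9,4,16.4],"roll":65.5},{"fingers":1,"slide":[10.9,4,16.4],"roll":65.5},{"fingers":1,"slide":[10.9,4,16.4],"roll":65.5}]'; python3 -c "
from h import *
plan(.3749,.2697,.0270,-3.5)"
```

```text
time: 35.15
eef_pos: [0.3762, 0.2695, 0.0989]
orientation: [-1.583, 0.045, -0.05]
force: [0.3, 0.4, -1.0]
width: 0.0259
slide [-0.16, 7.19, 0.1] roll 0.0 (alt -180.0 ) jaw now -3.5 up1cm [0.004, -1.0, -0.012] q6 0.51
```

Lowering and releasing, then backing off to a spot clear of the trays for the last check.

```bash
python3 -m pendant '[{"fingers":1,"slide":[-0.15,3,0.1],"roll":0},{"fingers":1,"slide":[-0.15,5.5,0.1],"roll":0},{"fingers":1,"slide":[-0.15,6.9,0.1],"roll":0},{"fingers":1,"slide":[-0.15,7.25,0.1],"roll":0},{"fingers":1,"slide":[-0.15,7.25,0.1],"roll":0},{"fingers":1,"slide":[-0.15,7.25,0.1],"roll":0}]' && python3 -m pendant '[{"fingers":0.5,"slide":[0,0,0],"roll":0},{"fingers":0.5,"slide":[0,0,0],"roll":0},{"fingers":0.5,"slide":[0,0,0],"roll":0},{"fingers":0.5,"slide":[0,-4,0],"roll":0},{"fingers":0.5,"slide":[0,-8,0],"roll":0},{"fingers":0.5,"slide":[0,-12,0],"roll":0},{"fingers":0.5,"slide":[0,-16,0],"roll":0},{"fingers":0.5,"slide":[0,-19,0],"roll":0},{"fingers":0.5,"slide":[0,-19,0],"roll":0},{"fingers":0.5,"slide":[0,-19,0],"roll":0}]'; python3 -c "
from h import *
plan(.176,.547,.216)"
```

```text
time: 35.75
eef_pos: [0.3761, 0.2701, 0.0273]
orientation: [-1.582, 0.043, -0.052]
force: [-0.1, -0.3, -0.6]
width: 0.0259
time: 36.75
eef_pos: [0.3753, 0.2724, 0.2177]
orientation: [-1.581, 0.042, -0.052]
force: [-0.3, -0.5, -0.7]
width: 0.047
slide [-21.54, -0.26, 26.22] roll 0 (alt -180 ) jaw now -3.4 up1cm [0.007, -1.0, -0.011] q6 0.51
```

```bash
python3 -m pendant '[{"fingers":0.5,"slide":[-3,0,3.7],"roll":0},{"fingers":0.5,"slide":[-6,0,7.4],"roll":0},{"fingers":0.5,"slide":[-9,0,11],"roll":0},{"fingers":0.5,"slide":[-12,0,14.7],"roll":0},{"fingers":0.5,"slide":[-15,0,18.4],"roll":0},{"fingers":0.5,"slide":[-18,0,22],"roll":0},{"fingers":0.5,"slide":[-21,0,25.6],"roll":0},{"fingers":0.5,"slide":[-21.5,0,26.2],"roll":0},{"fingers":0.5,"slide":[-21.5,0,26.2],"roll":0},{"fingers":0.5,"slide":[-21.5,0,26.2],"roll":0},{"fingers":0.5,"slide":[-21.5,0,26.2],"roll":0}]'
python3 - <<'E'
from h import *
t,d,W,S=scan()
for n,w,c in(("top",W,t),("side",S,d)):
  for nm,x,y in(("r0",.3866,-.329),("r1",.3959,-.2688),("p0",.3709,.2089),("p1",.3749,.2697)):
    q=w[(np.hypot(w[...,0]-x,w[...,1]-y)<.028)&(w[...,2]>.026)&(w[...,2]<.039)]
    A=np.c_[q[:,:2]-q[:,:2].mean(0),np.ones(len(q))];k=np.linalg.lstsq(A,q[:,2],rcond=None)[0]
    print(n,nm,len(q),"top mid",q.mean(0).round(4),"slope",k[:2].round(3))
  q=w[(np.hypot(w[...,0]-.5733,w[...,1]+.2385)<.03)&(w[...,2]>.078)&(w[...,2]<.094)];print("spool",cv2.minEnclosingCircle((q[:,:2]*1000).astype(np.float32)),np.median(q[:,2]))
  q=w[(np.abs(w[...,0]-.5735)<.045)&(np.abs(w[...,1]-.2877)<.045)&(w[...,2]<.19)];print("flap",np.percentile(q[:,2],[1,50,99]).round(4))
a=cv2.resize(t["image"][130:370,150:510,::-1],(780,520),interpolation=cv2.INTER_CUBIC);cv2.imwrite("pics/t8.png",cv2.convertScaleAbs(a,alpha=1.6))
E
```

```text
time: 37.85
eef_pos: [0.1774, 0.5453, 0.2126]
orientation: [-1.583, 0.044, -0.054]
force: [0.5, 0.7, -0.2]
width: 0.0472
top red [443. 312.] 59 [0.3982, -0.2726] clamp  -91 -99
top red [468. 315.] 50 [0.3885, -0.331] clamp  74 82
top red [438. 329.] 91 [0.3574, -0.258] clamp 
side red [241. 404.] 108 [0.3972, -0.2682] clamp  -85 -92
side red [215. 412.] 181 [0.3556, -0.274] clamp 
side red [238. 439.] 126 [0.3885, -0.3252] clamp  64 79
top green [217. 327.] 42 [0.3771, 0.2696] clamp  78 86
top green [243. 327.] 54 [0.3737, 0.2073] clamp  -86 -93
top green [218. 344.] 83 [0.336, 0.2664] clamp 
side green [218. 189.] 27 [0.3767, 0.2784] clamp  4 70
side green [199. 201.] 50 [0.3346, 0.2457] clamp 
side green [217. 208.] 19 [0.3727, 0.2149] clamp  -85 -90
top r0 139 top mid [ 0.3915 -0.3277  0.0346] slope [-0.065 -0.018]
top r1 157 top mid [ 0.3991 -0.2741  0.0345] slope [-0.049 -0.033]
top p0 129 top mid [0.3753 0.204  0.0343] slope [-0.019 -0.042]
top p1 155 top mid [0.3792 0.2702 0.034 ] slope [-0.028  0.051]
spool ((575.3649291992188, -237.6824188232422), 23.068227767944336) 0.08509349133548735
flap [0.0093 0.1484 0.1535]
side r0 402 top mid [ 0.3901 -0.3274  0.0336] slope [-0.014  0.069]
side r1 267 top mid [ 0.398  -0.2725  0.0341] slope [-0.031  0.012]
side p0 101 top mid [0.3746 0.2021 0.0331] slope [-0.121  0.079]
side p1 151 top mid [0.3777 0.271  0.0338] slope [0.016 0.114]
spool ((573.4398803710938, -236.43331909179688), 23.758880615234375) 0.08386296790150802
flap [0.1447 0.1483 0.1518]
```

View pics/t8.png

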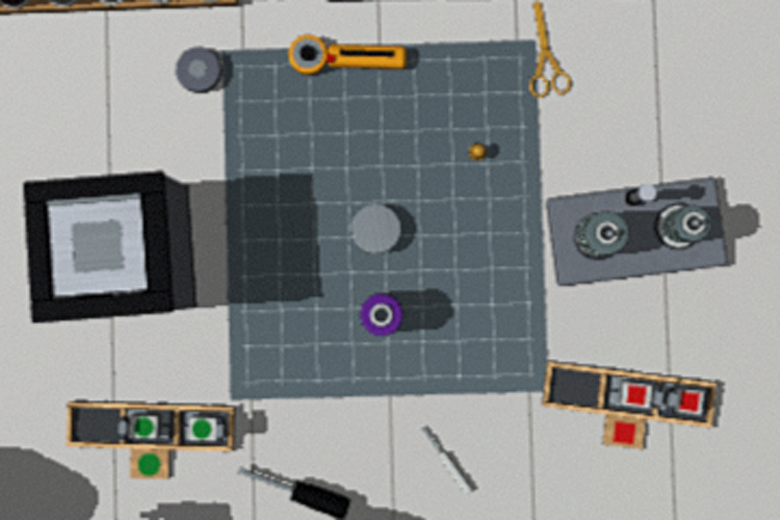

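Last check: all four feet sit in nests of the right trays, green at (145,427) and (201,429), red at (636,394) and (691,402). Their housing tops are all at about 34 mm, so they lie flat. The spool on its seat is level with the one in use, the flap is level and shut, and the other objects are where they were. Handing in.

```bash
python3 -c "
from bench import *
print(close_job(),sense()['time'])"
```

```text
the job is handed in; nothing more can be done
the job is handed in; nothing more can be done
```

The job is done and handed in at about 38 s of robot time; no verdict was reported.

**What I did:** I pushed the bare core through the bin flap and checked that the flap had shut behind it. Only then did I put the grey-green spool on the freed +y spindle. I then stood the two red-stickered feet in nests 0 and 1 of the repair tray and the two green-stickered feet in nests 0 and 1 of the pass tray. Only four feet were on the mat.

**Last checks:**
- **Feet:** all four housing tops read about 34 mm (4 mm nest floor plus 30 mm foot). Sticker positions were about 2–4 mm off the measured nest centres, against the 8 mm allowed.
- **Spool:** it was about 2 mm off the spindle axis, with its top level with the spool in use.
- **Flap:** it read level at about 148 mm in both views. I could not see the core inside the bin; I infer it from the shut flap and no core in view on the bench.
- **Left alone:** in the last picture the pin tin, thimble, cutter, snips, tape case, purple spool and spool in use looked unmoved.
- **Disagreements:** the two cameras differed by 1–2 mm. Slopes fitted to the housing tops were noisy, up to about 0.12 in the side view, which is at the tilt limit; I put this down to visible side faces, because the heights show the feet flat. A few stray low depth points appeared in the top view of the flap; the side view had none.

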